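# Load the site box: cutter tubes heavy end down, cartons in the bay

## Task

Load the plywood site box for tomorrow's fitting job: pack the three cartons upright side by side in its open bay, down on the floor, and stand every cutter tube on the bench upright in a cell of its own, with its heavy end (the cutter head) at the bottom. Nothing outside shows which end of a tube is heavy, so lift it by the middle and feel which way it tips. Leave the other things on the bench where they are.

Things in the scene. Friction and masses are not known exactly. Their poses are not given: they have to be found in the camera images.
- site_box: Plywood box fixed to the bench, 161 mm (its x) by 310 mm (its y), 50 mm high, floor and walls 9 mm. Origin: middle of its underside, z up. On its -x side a row of four cells along y, each 64 mm (x) by 66 mm (y), 41 mm deep, at a pitch of 75 mm, with dividers as high as the walls; on its +x side one open bay, 70 mm (x) by 292 mm (y), 41 mm deep.
- bay (a point): Centre of the bay's floor, 9 mm above the bench; axes as the box: x across the bay (70 mm), y along it (292 mm).
- cell_1 (a point): Centre of the floor of cell 1 of the box (cells run from 1 at the -y end to 4 at the +y end), 9 mm above the bench; axes as the box.
- cell_2 (a point): Centre of the floor of cell 2 of the box (cells run from 1 at the -y end to 4 at the +y end), 9 mm above the bench; axes as the box.
- cell_3 (a point): Centre of the floor of cell 3 of the box (cells run from 1 at the -y end to 4 at the +y end), 9 mm above the bench; axes as the box.
- cell_4 (a point): Centre of the floor of cell 4 of the box (cells run from 1 at the -y end to 4 at the +y end), 9 mm above the bench; axes as the box.
- tube_1: Closed square plastic tube, grey, 130 x 40 x 40 mm, 0.52 kg, alike at both ends; lies on a long side. Origin: its middle; x along its length. A steel cutter inside (cutter_1 in the rules, not reported) makes one end heavy: the balance point lies 10 to 52 mm from the middle, towards +x or -x by chance at each start; it stays there however the tube is turned. May be absent.
- tube_2: Closed square plastic tube, grey, 130 x 40 x 40 mm, 0.52 kg, alike at both ends; lies on a long side. Origin: its middle; x along its length. A steel cutter inside (cutter_2 in the rules, not reported) makes one end heavy: the balance point lies 10 to 52 mm from the middle, towards +x or -x by chance at each start; it stays there however the tube is turned. May be absent.
- tube_3: Closed square plastic tube, grey, 130 x 40 x 40 mm, 0.52 kg, alike at both ends; lies on a long side. Origin: its middle; x along its length. A steel cutter inside (cutter_3 in the rules, not reported) makes one end heavy: the balance point lies 10 to 52 mm from the middle, towards +x or -x by chance at each start; it stays there however the tube is turned. May be absent.
- carton_a: Brown cardboard carton of fittings, rigid, full, 60 mm (x) by 108 mm (y), 85 mm high, about 0.4 kg, standing upright on the bench. Origin: middle of its underside, z up.
- carton_b: Brown cardboard carton of fittings, rigid, full, 60 mm (x) by 90 mm (y), 100 mm high, about 0.38 kg, standing upright on the bench. Origin: middle of its underside, z up.
- carton_c: Brown cardboard carton of fittings, rigid, full, 60 mm (x) by 76 mm (y), 80 mm high, about 0.3 kg, standing upright on the bench. Origin: middle of its underside, z up.
- masking_tape: Roll of masking tape lying flat, 96 mm across, hole 76 mm, 25 mm high. Origin: middle of its underside. Not part of the job.
- tape_measure: Black tape measure, 66 x 60 mm, 34 mm high. Origin: middle of its underside. Not part of the job.
- glue_bottle: White glue bottle, 62 mm across, 178 mm tall, standing. Origin: middle of its underside. Not part of the job.
- try_square: Try square lying flat: dark stock 130 mm along y and 24 mm wide, steel blade 200 mm along +x, 16 mm high. Origin: middle of the stock's underside. Not part of the job.
- chisel: Chisel lying along its x, handle towards -x, reaching from -118 mm to +128 mm, 30 mm high. Origin: under the front end of the handle. Not part of the job.
- pencil: Flat red carpenter's pencil, 175 mm along its x, 15 mm wide, 8 mm high. Origin: middle of its underside. Not part of the job.

How it is judged:
By the outcome, as a careful person would: the job done as asked, in the order asked, and still so for the second after the job is handed in, with the robot touching nothing.
Of tube_1, tube_2, tube_3 only 2 to 3 are there at a start; the rules pass over those that are not, and their reading is None.
At some moment in a run one of tube_1, tube_2, tube_3, carton_a, carton_b, carton_c may be knocked a few centimetres aside while the robot is not near it.
It also fails if it takes over 210 s, if anything falls off the work surface, if the arm or the gripper's body presses on something with over 40 N, if the wrist force passes 120 N, or if a joint passes its speed limit or range.

## Robot

A 7-joint arm with a two-finger parallel gripper is mounted at the origin on the work surface. World frame = base frame: x ahead of the robot, y to its left, z up, the work surface at z = 0. Lengths are in mm, angles in rad, forces in N, time in s.
With the tool pointing down it reaches from about 350 to 900 mm from the base axis. Payload 8.1 kg.
Tool frame: the origin (TCP) lies midway between the tips of the shut fingers; the grasp point (between the pads) lies 19 mm behind it; x points along the fingers, y is the direction in which the jaws open and shut, and the axes are right-handed (so a half turn about x gives the same grasp; the last joint's range is limited). The gripper opens to 85 mm and grips with 20 to 120 N. Pads are 22 mm wide; open, the fingers measure 114 mm over their backs; the gripper's body (76 mm by 85 mm) begins 54 mm behind the grasp point. The pads swing forward as they close: fully open they stand 13 mm farther back than shut.
Start: joints at [1.048, 0.434, 0.025, 1.573, -0.012, 1.134, -0.075], TCP at [254.715, -570.755, 231.323] pointing down, gripper open.
Joint ranges: [-2.62, 2.62], [-0.44, 2.09], [-1.27, 1.32], [0.08, 2.57], [-1.32, 4.46], [0.12, 2], [-2.74, 2.74]. Speed limits (rad/s): [2.22, 2.22, 3.01, 3.01, 3.14, 3.14, 3.14].

## Interface

Orientations are given as a unit quaternion [x, y, z, w].
In Python, from rig import sensors, snapshot, workorder gives the robot as it stands.
- The arm moves only by the tool drive_tool, never from a script. Its argument "targets" is a list of rows, each a list of 7 numbers: the turn, a rotation vector about the world's x, y, z normalised to -1 to 1, where 1 is 5 degrees, then the shift along the world's x, y, z normalised to -1 to 1, where 1 is 25 mm, then the closure, from -1 (fully open) to 1 (shut). A call has 1 to 8 rows; each row shifts and turns the commanded pose from where the row before left it; what a row does not reach is not made up. A row lasts 1/8 s, in which the tool goes at most 62.5 mm and 10.7 degrees, less where a joint would pass 70% of its speed; a pose out of reach is approached as far as the arm can. A call with a number of a shift or a turn outside -1 to 1 is refused whole. A call with a gripper value outside its range is refused whole. The fingers move at their own pace and stop on an object; "force" is the grip in N (left out, the last holds). Time passes only in rows, so rows that do not move let the fingers close. It gives the time, the measured TCP pose, the force and the opening at its end, in the units of the state.
- sensors.get_state(): the state, without advancing time (a new reading comes with each control period).
- snapshot(name): name is "side" or "top"; returns a dict with "color" (384x512x3 uint8, red, green, blue), "range_z" (384x512 float32, mm along the optical axis (not along the pixel's ray), 0 where there is no reading), "fx", "fy", "cx", "cy" (pixels), "cam_to_world" (4x4, takes a point from camera to world coordinates). Camera axes: x right, y down, z forward; pixel columns grow to the right and rows downward; lengths in mm; the calibration is good to about 2 mm. A picture is of the moment at which its call begins.
- workorder.job_done(): hands the job in, once; it reports no verdict.
The state is a dict: "t": time; "q": joint angles; "dq": joint speeds; "tau": joint torques, N m; "position": TCP position; "ee_rot": TCP orientation; "force": force on the tool from outside, world axes, zero at the start; "wrist_torque": the same for the moment, N m; "grip_width": finger opening in mm.
Only numpy, scipy, OpenCV 4.12 (cv2) and the standard library are available. Lean on these libraries where they do the work, as an engineer would, in place of code of your own. Each camera call takes 0.05 s, during which the arm holds its last target.

## Working session

There is one attempt and no reset: what is moved stays moved. The work goes in short steps, Python scripts to look and compute and a tool call to move; the robot and the scene stay as the last step left them, time stands still between calls to the robot, and variables do not carry over. Pictures are saved under pics/ and viewed, and the job is handed in when it is done.

Besides the shell and the picture viewer there is one more tool, called after "Emit:" as name([rows], argument=value, ...), one row to a line, values as JSON. drive_tool: Moves the arm, as the interface text tells. Scaled input: -1 to 1 covers 25 mm each way for a shift and 5 degrees each way for a turn. Its arguments: {"type":"object","properties":{"targets":{"type":"array","items":{"type":"array","items":{"type":"number"}}},"force":{"type":"number"}},"required":["targets"]}

```bash
ls -la; mkdir -p pics
python3 - <<'E'
from rig import sensors, snapshot
import cv2, numpy as np
print(sensors.get_state())
for n in("top","side"):
    s=snapshot(n); np.savez(f"{n}0.npz",**s)
    cv2.imwrite(f"pics/{n}0.png",s["color"][:,:,::-1])
    print(n,s["fx"],s["fy"],s["cx"],s["cy"],s["cam_to_world"])
E
```

```text
total 12
drwxr-xr-x  3 agent agent 4096 Dec  6 20:48 .
drwxr-xr-x 23 root  root  4096 Dec  6 20:48 ..
drwxr-xr-x  2 agent agent 4096 Dec  6 20:48 pics
{'t': 0.0, 'q': array([ 1.04838069,  0.4352452 ,  0.02495263,  1.57409902, -0.01157917,
        1.13400607, -0.07513562]), 'dq': array([-0.00071492, -0.00115763, -0.00026579, -0.00023659,  0.00060037,
        0.0007497 ,  0.00059554]), 'tau': array([ 7.98976762e-04, -6.70471716e+01,  1.02528960e+00, -3.16213560e+01,
        1.54415873e-02,  1.23700494e-02, -2.71110059e-05]), 'position': array([ 254.48909848, -570.28251628,  230.5112009 ]), 'ee_rot': array([-0.69141894, -0.14785618,  0.69176388, -0.14676899]), 'force': array([ 0.61390643, -0.21591439, -0.14785019]), 'wrist_torque': array([ 0.02715172,  0.01047031, -0.01375509]), 'grip_width': 85.67432680969263}
top 431.4464693577918 431.4464693577918 252.71654462066434 192.56100535779876 [[-1.99959002e-03 -9.98124344e-01  6.11865714e-02  5.17677245e+02]
 [-9.99960813e-01  1.46809482e-03 -8.73019157e-03 -1.23447834e+01]
 [ 8.62398904e-03 -6.12016305e-02 -9.98088166e-01  1.32623428e+03]
 [ 0.00000000e+00  0.00000000e+00  0.00000000e+00  1.00000000e+00]]
side 434.8943989697938 434.8943989697938 261.40471768019563 186.23374291098375 [[-9.42167198e-01 -2.30580037e-01  2.43215581e-01  2.42897877e+02]
 [-3.34934735e-01  6.22219047e-01 -7.07574859e-01  1.07546229e+03]
 [ 1.18192699e-02 -7.48115168e-01 -6.63463639e-01  1.06422700e+03]
 [ 0.00000000e+00  0.00000000e+00  0.00000000e+00  1.00000000e+00]]
```

View pics/top0.png

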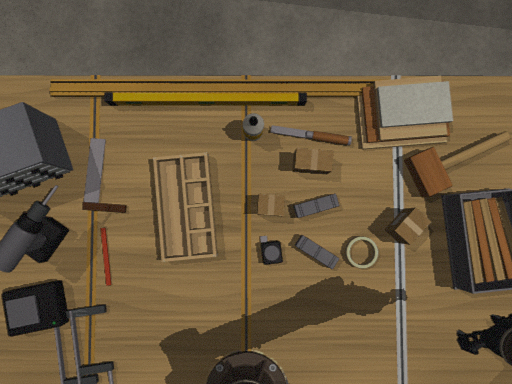

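View pics/side0.png

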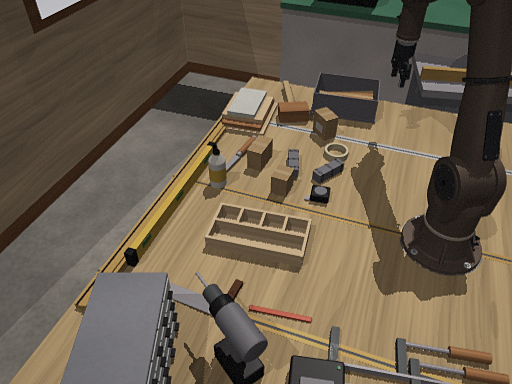

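```bash
cat > h.py <<'E'
import numpy as np, cv2
from scipy.spatial.transform import Rotation as R
def cloud(s):
    d=s["range_z"]; v,u=np.mgrid[:d.shape[0],:d.shape[1]]
    p=np.stack([(u-s["cx"])/s["fx"]*d,(v-s["cy"])/s["fy"]*d,d],-1)
    T=s["cam_to_world"]; return p@T[:3,:3].T+T[:3,3]
def ray(s,u,v,z):
    T=s["cam_to_world"]; d=T[:3,:3]@np.array([(u-s["cx"])/s["fx"],(v-s["cy"])/s["fy"],1]); o=T[:3,3]
    return o+d*(z-o[2])/d[2]
def proj(s,p):
    T=s["cam_to_world"]; c=T[:3,:3].T@(np.asarray(p)-T[:3,3]); return c[0]/c[2]*s["fx"]+s["cx"],c[1]/c[2]*s["fy"]+s["cy"]
E
python3 - <<'E'
from h import *
for n in("top","side"):
    s=dict(np.load(f"{n}0.npz")); W=cloud(s); 
    ok=s["range_z"]>0
    reg=ok&(W[...,0]>330)&(W[...,0]<800)&(W[...,1]>-560)&(W[...,1]<330)&(W[...,2]>14)&(W[...,2]<250)
    k,l,st,c=cv2.connectedComponentsWithStats(reg.astype(np.uint8))
    print(n,'table z',np.median(W[...,2][ok&(abs(W[...,0]-500)<100)&(abs(W[...,1])<250)]))
    for i in range(1,k):
        if st[i,4]<40: continue
        P=W[l==i]; zt=np.percentile(P[:,2],95)
        T=P[abs(P[:,2]-zt)<6]
        print(i,c[i].round(),st[i,4],'ztop',zt.round(1),'n',len(T),[np.round(x,1) for x in cv2.minAreaRect(T[:,:2].astype(np.float32))],'col',s["color"][l==i].mean(0).round())
    im=cv2.resize(s["color"][:,:,::-1][130:280,140:450] if n=="top" else s["color"][:,:,::-1][60:290,180:400],None,fx=2.5,fy=2.5,interpolation=cv2.INTER_CUBIC); cv2.imwrite(f"pics/{n}0z.png",im)
E
```

```text
top table z 4.849676431969101
1 [253. 128.] 409 ztop 157.4 n 36 [array([789. , -24.2]), array([18.5, 19.5]), np.float64(14.8)] col [79. 74. 62.]
2 [395. 134.] 1496 ztop 68.1 n 86 [array([ 798.9, -480.2]), array([  8.6, 153.6]), np.float64(3.0)] col [129. 107.  75.]
4 [318. 136.] 531 ztop 30.1 n 225 [array([ 773.6, -214.3]), array([215.9,  23.6]), np.float64(80.6)] col [102.  80.  63.]
7 [423. 171.] 979 ztop 64.2 n 582 [array([ 658. , -547.8]), array([127.9,  75.9]), np.float64(23.5)] col [96. 63. 36.]
8 [312. 161.] 910 ztop 89.1 n 623 [array([ 690.4, -200. ]), array([107.9,  60. ]), np.float64(85.0)] col [113.  89.  58.]
9 [185. 206.] 2070 ztop 53.4 n 1268 [array([556.1, 179.6]), array([310. , 161.7]), np.float64(5.4)] col [136. 112.  78.]
32 [270. 205.] 563 ztop 84.4 n 419 [array([559.7, -74.9]), array([75.6, 60.4]), np.float64(85.5)] col [123.  98.  64.]
33 [316. 205.] 590 ztop 44.3 n 420 [array([ 558.5, -213.4]), array([ 39.5, 129.6]), np.float64(16.2)] col [84. 81. 82.]
44 [408. 225.] 1010 ztop 103.9 n 590 [array([ 497.9, -476.5]), array([61.4, 91.5]), np.float64(46.5)] col [100.
[... 527 characters left out ...]
112.] 456 ztop 61.4 n 176 [array([ 655.5, -541.1]), array([130. ,  85.3]), np.float64(23.6)] col [95. 66. 43.]
5 [325. 122.] 577 ztop 100.7 n 184 [array([ 496.8, -472.1]), array([66.3, 97.9]), np.float64(46.7)] col [96. 79. 58.]
6 [331. 163.] 547 ztop 41.9 n 211 [array([ 419.5, -207.2]), array([129.4,  41.9]), np.float64(58.5)] col [99. 94. 88.]
7 [285. 173.] 775 ztop 81.3 n 236 [array([559. , -69.4]), array([79.5, 61. ]), np.float64(86.7)] col [104.  90.  73.]
8 [320. 193.] 269 ztop 36.1 n 177 [array([417.5, -72. ]), array([63.8, 64.9]), np.float64(3.4)] col [56. 54. 55.]
9 [259. 232.] 3035 ztop 51.3 n 1130 [array([556. , 183.3]), array([310.9, 168.6]), np.float64(5.4)] col [123. 105.  81.]
```

View pics/top0z.png

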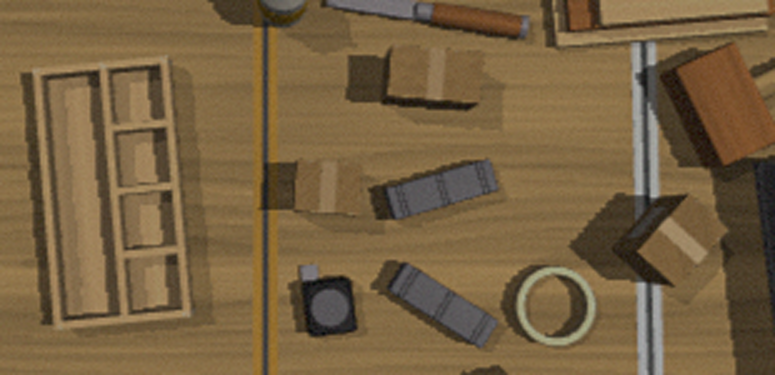

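View pics/side0z.png

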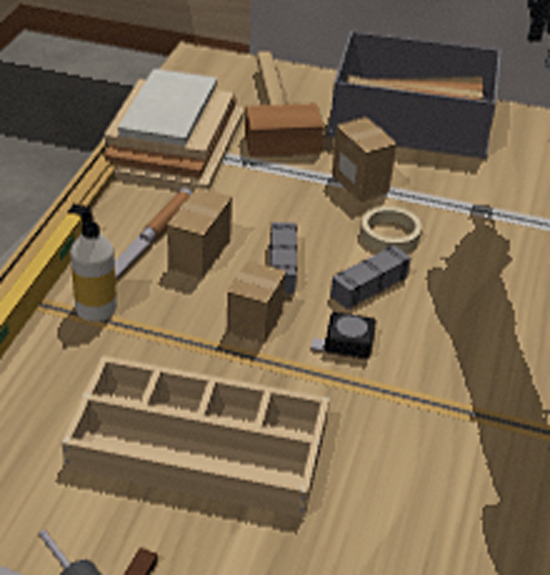

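```bash
cat >> h.py <<'E'
def st(p=True):
    from rig import sensors
    s=sensors.get_state(); M=R.from_quat(s["ee_rot"]).as_matrix()
    if p: print('t',round(s["t"],2),'pos',s["position"].round(1),'q',s["q"].round(2),'F',s["force"].round(1),'M',s["wrist_torque"].round(3),'w',round(s["grip_width"],1),'\n toolx',M[:,0].round(3),'jaw',M[:,1].round(3),'jawang',np.degrees(np.arctan2(M[1,1],M[0,1])).round(1))
    return s,M
E
python3 -c "
from h import *
st()"
```

```text
t 0.1 pos [ 254.5 -570.4  230.6] q [ 1.05  0.44  0.02  1.57 -0.01  1.13 -0.08] F [-0.9 -0.2  0.7] M [-0.036 -0.01  -0.006] w 85.6 
 toolx [-0.001  0.001 -1.   ] jaw [ 0.407 -0.913 -0.001] jawang -66.0
```

Emit:
drive_tool([
  [0,0,-1,0.7,0.3,0,-1],
  [0,0,-1,0.7,0.3,0,-1],
  [0,0,-1,0.7,0.3,0,-1],
  [0,0,-1,0.7,0.3,0,-1],
  [0,0,-1,0.7,0.3,0,-1],
  [0,0,-1,0.7,0.3,0,-1],
  [0,0,-1,0.7,0.3,0,-1],
  [0,0,-1,0.7,0.3,0,-1],
], force=40)

```text
t: 1.1
position: [395.1, -510.2, 230.8]
ee_rot: [-0.7, 0.099, 0.7, 0.099]
force: [0.4, 0.6, -0.3]
grip_width: 85.7
```

Emit:
drive_tool([
  [0,0,-1,0.7,0.25,0,-1],
  [0,0,-1,0.7,0.25,0,-1],
  [0,0,-1,0.7,0.25,0,-1],
  [0,0,-1,0.7,0.25,0,-1],
  [0,0,-1,0.7,0.25,0,-1],
  [0,0,-0.5,0.66,0.2,0,-1],
])

```text
t: 1.85
position: [499.2, -473.9, 230.8]
ee_rot: [-0.656, 0.262, 0.657, 0.262]
force: [0.5, 0.2, 0.5]
grip_width: 85.7
```

```bash
cat >> h.py <<'E'
def objs(s,zmin=14,show=True):
    W=cloud(s); ok=s["range_z"]>0; out=[]
    reg=ok&(W[...,0]>330)&(W[...,0]<800)&(W[...,1]>-560)&(W[...,1]<330)&(W[...,2]>zmin)&(W[...,2]<400)
    k,l,stt,c=cv2.connectedComponentsWithStats(reg.astype(np.uint8))
    for i in range(1,k):
        if stt[i,4]<100: continue
        P=W[l==i]; zt=np.percentile(P[:,2],95); T=P[abs(P[:,2]-zt)<6]
        r=cv2.minAreaRect(T[:,:2].astype(np.float32)); out.append(r)
        if show: print(c[i].round(),'z',zt.round(1),'n',len(T),np.round(r[0],1),np.round(r[1],1),round(r[2],1))
    return out
E
python3 - <<'E'
from h import *
from rig import snapshot
S,M=st()
for n in("top","side"):
    s=snapshot(n); np.savez(f"{n}1.npz",**s)
    print(n,proj(s,S["position"])); objs(s)
    cv2.imwrite(f"pics/{n}1.png",s["color"][:,:,::-1])
E
```

```text
t 1.85 pos [ 499.2 -473.9  230.8] q [ 0.53  0.55  0.25  1.41 -0.14  1.2  -1.54] F [0.5 0.2 0.5] M [ 0.048 -0.003 -0.015] w 85.7 
 toolx [-0.001  0.001 -1.   ] jaw [-0.689 -0.725  0.   ] jawang -133.6
top (np.float64(430.64755043024235), np.float64(225.92256509124434))
[253. 128.] z 158.0 n 39 [788.1 -23.9] [19.6 22.3] 2.5
[395. 134.] z 68.9 n 91 [ 785.7 -462.4] [117.3  28.6] 90.0
[320. 136.] z 30.2 n 228 [ 766.4 -254.2] [135.7  25.8] 82.0
[423. 171.] z 64.1 n 618 [ 657.8 -548.9] [129.   77.2] 23.7
[313. 161.] z 89.1 n 616 [ 690.4 -200.2] [108.4  60.8] 84.9
[185. 205.] z 53.4 n 1224 [555.8 179.6] [309.8 161.5] 5.3
[270. 205.] z 83.6 n 465 [559.8 -74.7] [75.7 60.2] 85.9
[316. 205.] z 44.1 n 455 [ 558.3 -213.6] [ 39.7 128.4] 15.8
[421. 224.] z 387.0 n 74 [ 499.  -450.9] [27.  71.6] 88.1
[316. 251.] z 44.1 n 471 [ 420.4 -213. ] [128.3  39.9] 57.8
[362. 252.] z 29.0 n 238 [ 418.1 -350.2] [93.3 92.9] 64.3
[271. 252.] z 38.5 n 308 [418.1 -77.9] [63.6 57.7] 5.7
side (np.float64(329.388642231105), np.float64(84.69908890689788))
[331.  63.] z 393.1 n 68 [ 498.1 -449.7] [74.4 40. ] 6.3
[258. 137.] z 85.3 n 281 [ 688.3 -196.1] [111.1  64. ] 86.0
[292. 112.] z 61.9 n 165 [ 657.6 -543.7] [125.6  84.6] 24.9
[325. 122.] z 101.3 n 178 [ 497.  -473.8] [63.9 94.1] 44.4
[331. 163.] z 41.5 n 225 [ 419.8 -209. ] [132.1  44.3] 58.3
[219. 168.] z 152.3 n 29 [784.8 -15.9] [23.9 19.2] 48.2
[286. 173.] z 81.3 n 243 [558.8 -70.7] [82.  60.9] 85.7
[320. 193.] z 37.5 n 135 [417.8 -71. ] [62.4 59.9] 8.8
[259. 232.] z 51.2 n 1140 [555.9 182.9] [311.1 168. ] 5.4
```

Run:
```python
from h import *
a=[]
for n,(u,v) in (("top",(431,226)),("side",(329,85))):
    s=dict(np.load(f"{n}1.npz")); im=s["color"][:,:,::-1][v-50:v+50,u-50:u+50]
    im=cv2.resize(im,None,fx=4,fy=4,interpolation=cv2.INTER_CUBIC); cv2.circle(im,(200,200),3,(0,0,255),1)
    im=cv2.convertScaleAbs(im,alpha=2);a.append(im)
cv2.imwrite("pics/tcp1.png",np.hstack(a))
```

```text
(no output)
```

View pics/tcp1.png

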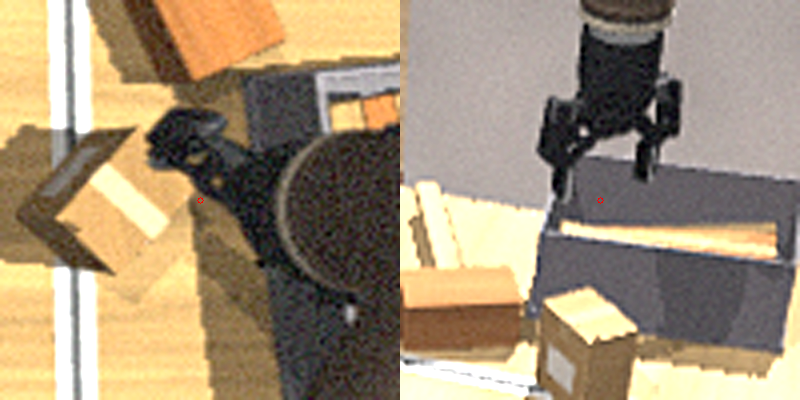

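Emit:
drive_tool([
  [0,0,0,-0.02,0,-1,-1],
  [0,0,0,0,0,-1,-1],
  [0,0,0,0,0,-1,-1],
  [0,0,0,0,0,-1,-1],
  [0,0,0,0,0,-1,-1],
  [0,0,0,0,0,-1,-1],
  [0,0,0,0,0,-0.75,-1],
  [0,0,0,0,0,0,1],
])

```text
t: 2.95
position: [496.9, -474.0, 61.1]
ee_rot: [-0.656, 0.261, 0.658, 0.262]
force: [-0.8, -0.4, 0.7]
grip_width: 69.9
```

Emit:
drive_tool([
  [0,0,0,0,0,0,1],
  [0,0,0,0,0,0,1],
  [0,0,0,0,0,0,1],
])

```text
t: 3.32
position: [498.3, -474.6, 63.0]
ee_rot: [0.657, -0.262, -0.657, -0.262]
force: [0.7, -0.1, -3.6]
grip_width: 59.9
```

Emit:
drive_tool([
  [0,0,0,0,0,1,1],
  [0,0,0,0,0,1,1],
  [0,0,0,0,0,1,1],
  [0,0,0,0,0.5,1,1],
  [0,0,1,0,1,1,1],
  [0,0,1,0,1,0,1],
  [0,0,1,0,1,0,1],
  [0,0,1,0,1,0,1],
])

```text
t: 4.32
position: [498.2, -360.1, 188.1]
ee_rot: [0.693, -0.142, -0.693, -0.143]
force: [-0.2, -0.5, -2.1]
grip_width: 60.0
```

Emit:
drive_tool([
  [0,0,1,0,1,0,1],
  [0,0,1,0,1,0,1],
  [0,0,1,0,1,0,1],
  [0,0,1,0.1,1,0,1],
  [0,0,1,0.2,1,0,1],
  [0,0,0.8,0.2,1,0,1],
  [0,0,0,0.2,1,0,1],
  [0,0,0,0.2,1,0,1],
])

```text
t: 5.32
position: [521.2, -160.3, 187.5]
ee_rot: [0.706, 0.035, -0.706, 0.035]
force: [0.0, 0.1, -3.0]
grip_width: 60.1
```

Emit:
drive_tool([
  [0,0,0,0.2,1,0,1],
  [0,0,0,0.2,1,0,1],
  [0,0,0,0.2,1,0,1],
  [0,0,0,0.2,1,0,1],
  [0,0,0,0,1,0,1],
  [0,0,0,0,1,0,1],
  [0,0,0,0,1,0,1],
  [0,0,0,0,1,0,1],
])

```text
t: 6.32
position: [540.6, 39.8, 187.5]
ee_rot: [0.706, 0.035, -0.706, 0.035]
force: [0.4, -0.0, -3.3]
grip_width: 59.6
```

Run:
```python
from h import *
from rig import snapshot
S,M=st()
for n in("top","side"):
    s=snapshot(n); np.savez(f"{n}2.npz",**s)
    print(n); objs(s)
    cv2.imwrite(f"pics/{n}2.png",s["color"][:,:,::-1])
```

```text
t 6.33 pos [540.6  39.8 187.5] q [-0.1   0.35 -0.1   1.83  0.04  0.97 -1.68] F [ 0.4 -0.  -3.3] M [ 0.033  0.048 -0.027] w 59.6 
 toolx [ 0.  0. -1.] jaw [ 0.099 -0.995 -0.   ] jawang -84.3
top
[253. 128.] z 158.5 n 33 [789.6 -24.2] [20.9 17.4] 66.6
[395. 134.] z 69.6 n 90 [ 795.2 -460.9] [114.4   9.6] 90.0
[318. 135.] z 29.4 n 252 [ 767.3 -255.2] [135.   24.7] 81.7
[423. 171.] z 64.3 n 577 [ 658.3 -525.6] [142.9  69.3] 0.9
[312. 161.] z 88.8 n 630 [ 690.3 -200.2] [107.5  60.4] 85.1
[178. 200.] z 53.2 n 919 [556.1 179.7] [310.2 161.6] 5.4
[269. 205.] z 295.0 n 52 [546.3 -23.2] [12. 24.] 89.9
[316. 205.] z 44.5 n 414 [ 558.2 -213.2] [ 39.7 129.5] 15.8
[316. 252.] z 44.1 n 434 [ 420.5 -213.5] [128.4  39.6] 57.5
[361. 252.] z 28.9 n 250 [ 419.8 -350. ] [93.2 92.7] 89.6
[271. 252.] z 38.3 n 308 [418.9 -78.6] [64.3 57.5] 7.5
side
[266. 151.] z 379.6 n 106 [531.5  68. ] [83.6 43.5] 18.4
[331. 163.] z 41.4 n 229 [ 421.1 -206.8] [138.9  42.9] 58.9
[320. 193.] z 37.6 n 144 [417.4 -72.3] [60.7 61.4] 9.3
[259. 232.] z 51.2 n 1129 [556.1 183. ] [311.1 167.4] 5.3
```

View pics/top2.png

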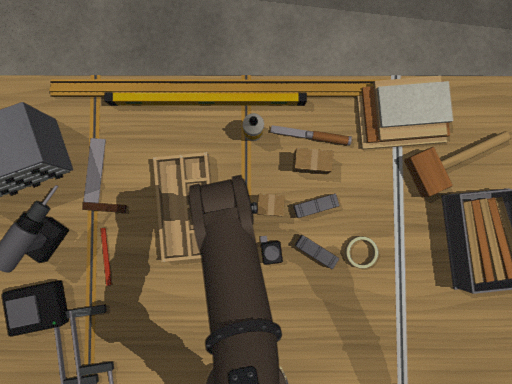

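View pics/side2.png

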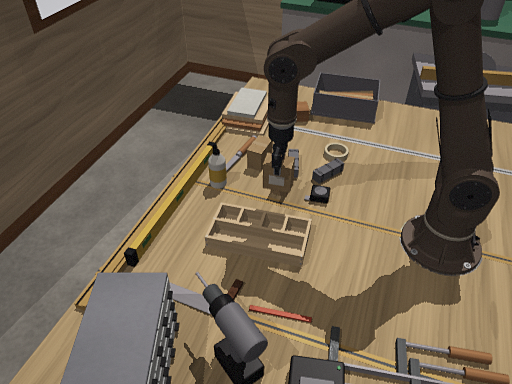

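Run:
```python
from h import *
s=dict(np.load("side2.npz")); W=cloud(s)
m=(abs(W[...,0]-540)<70)&(abs(W[...,1]-65)<25)&(W[...,2]>135)&(W[...,2]<190)
P=W[m]; print(len(P)); a=np.radians(5.7); n=np.array([-np.sin(a),np.cos(a)])
d=(P[:,:2]-[540.6,39.8])@n; print(np.percentile(d,[5,25,50,75,95]).round(1))
t=(P[:,:2]-[540.6,39.8])@[n[1],-n[0]]; print(np.percentile(t,[1,5,50,95,99]).round(1))
print(np.percentile(P[:,2],[1,99]))
# depth bias: box front wall +y face, box outer
m=(W[...,2]>15)&(W[...,2]<40)&(W[...,1]>220); Q=W[m]; Q=Q[(Q[:,0]>430)&(Q[:,0]<680)]
d2=(Q[:,:2]-[556.1,179.6])@[-np.sin(np.radians(5.4)),np.cos(np.radians(5.4))]; print(np.percentile(d2,[5,25,50,75,95]).round(1),len(Q))
```

```text
376
[30.9 33.8 35.5 36.9 39. ]
[-44.4 -43.3  -2.   39.9  43.5]
[135.91681095 188.9302854 ]
[ 80.7  82.8  85.6 433.  509.2] 784
```

Emit:
drive_tool([
  [0,0,-0.06,-0.03,1,0,1],
  [0,0,0,-0.03,1,0,1],
  [0,0,0,-0.03,1,0,1],
  [0,0,0,-0.03,1,0,1],
  [0,0,0,-0.03,1,0,1],
  [0,0,0,0,1,-0.6,1],
  [0,0,0,0,0.98,-0.8,1],
])

```text
t: 7.3
position: [537.4, 213.6, 152.6]
ee_rot: [0.707, 0.033, -0.706, 0.033]
force: [0.2, 0.4, -3.3]
grip_width: 59.0
```

Run:
```python
from h import *
from rig import snapshot
S,M=st()
s=snapshot("side"); st()
cv2.imwrite("pics/side3.png",cv2.resize(s["color"][130:280,180:340,::-1],None,fx=4,fy=4,interpolation=cv2.INTER_CUBIC))
```

```text
t 7.3 pos [537.4 213.6 152.6] q [-0.37  0.44 -0.14  1.78  0.07  0.93 -2.02] F [ 0.2  0.4 -3.3] M [-0.016 -0.013 -0.01 ] w 59.0 
 toolx [ 0.001  0.    -1.   ] jaw [ 0.093 -0.996 -0.   ] jawang -84.7
t 7.35 pos [535.2 217.3 149.7] q [-0.37  0.45 -0.14  1.78  0.07  0.92 -2.02] F [-0.9  3.  -4.9] M [ 0.318  0.03  -0.024] w 59.5 
 toolx [-0.002  0.001 -1.   ] jaw [ 0.096 -0.995 -0.002] jawang -84.5
```

View pics/side3.png

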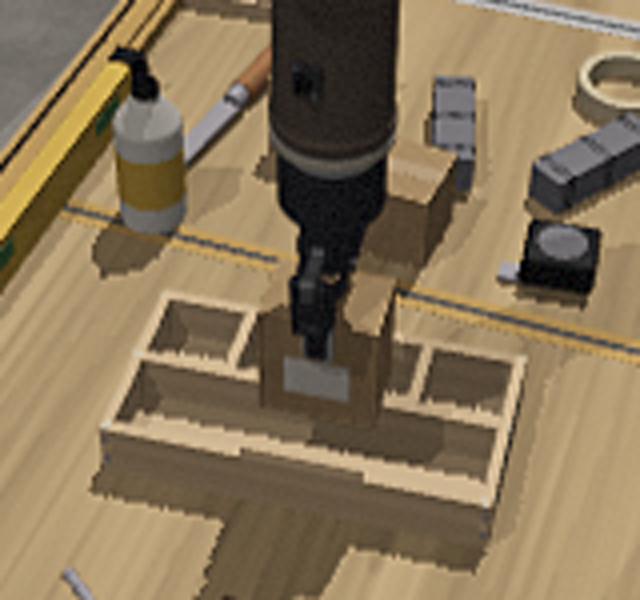

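Emit:
drive_tool([
  [0,0,0,0,0,0,1],
  [0,0,0,0,0,-0.6,1],
  [0,0,0,0,0,-0.6,1],
  [0,0,0,0,0,-0.6,1],
])

```text
t: 7.85
position: [536.9, 211.7, 106.4]
ee_rot: [-0.706, -0.032, 0.707, -0.032]
force: [0.3, 0.3, -3.0]
grip_width: 59.6
```

```bash
python3 -c "
from h import *
st()"
```

```text
t 7.85 pos [536.9 211.7 106.4] q [-0.37  0.5  -0.13  1.82  0.09  0.83 -2.03] F [ 0.3  0.3 -3. ] M [ 0.006 -0.034 -0.035] w 59.6 
 toolx [-0. -0. -1.] jaw [ 0.091 -0.996  0.   ] jawang -84.8
```

Emit:
drive_tool([
  [0,0,0,0,0.1,-0.5,1],
  [0,0,0,0,0,-0.5,1],
  [0,0,0,0,0,-0.3,1],
  [0,0,0,0,0,0,1],
])

```text
t: 8.35
position: [536.6, 214.8, 74.5]
ee_rot: [-0.706, -0.032, 0.707, -0.033]
force: [-0.2, 0.1, -2.8]
grip_width: 59.1
```

```bash
python3 -c "
from h import *
st()"
```

```text
t 8.35 pos [536.6 214.8  74.5] q [-0.38  0.54 -0.13  1.85  0.1   0.76 -2.04] F [-0.2  0.1 -2.8] M [ 0.041 -0.03   0.015] w 59.1 
 toolx [-0.001 -0.001 -1.   ] jaw [ 0.092 -0.996  0.   ] jawang -84.7
```

Emit:
drive_tool([
  [0,0,0,0,0,-0.12,1],
  [0,0,0,0,0,0,1],
])

```text
t: 8.6
position: [537.1, 215.0, 72.3]
ee_rot: [0.706, 0.032, -0.706, 0.032]
force: [0.1, 0.3, -3.6]
grip_width: 59.5
```

Emit:
drive_tool([
  [0,0,0,0,0,0,-1],
  [0,0,0,0,0,0,-1],
  [0,0,0,0,0,0,-1],
  [0,0,0,0,0,1,-1],
  [0,0,0,0,0,1,-1],
  [0,0,0.5,0,0,1,-1],
  [0,0,1,0.8,-1,1,-1],
  [0,0,1,0.8,-1,0.5,-1],
])

```text
t: 9.6
position: [577.9, 165.0, 186.4]
ee_rot: [0.699, 0.111, -0.698, 0.11]
force: [0.5, -0.0, -0.9]
grip_width: 85.7
```

Emit:
drive_tool([
  [0,0,1,0.3,-1,0,-1],
  [0,0,1,0.3,-1,0,-1],
  [0,0,1,0.3,-1,0,-1],
  [0,0,1,0.3,-1,0,-1],
  [0,0,1,0.3,-1,0,-1],
  [0,0,1,0.3,-1,0,-1],
  [0,0,1,0.3,-1,0,-1],
  [0,0,1,0.3,-1,0,-1],
])

```text
t: 10.6
position: [637.2, -35.9, 184.7]
ee_rot: [0.619, 0.342, -0.619, 0.342]
force: [0.3, 0.6, 0.8]
grip_width: 85.3
```

Emit:
drive_tool([
  [0,0,1,0.3,-1,0,-1],
  [0,0,1,0.3,-1,0,-1],
  [0,0,1,0.3,-1,0,-1],
  [0,0,1,0.3,-1,0,-1],
  [0,0,1,0.3,-1,0,-1],
  [0,0,0.4,0.3,-1,0,-1],
  [0,0,0,0.3,-0.6,0,-1],
  [0,0,0,0,0,0,-1],
])

```text
t: 11.6
position: [689.6, -201.1, 184.2]
ee_rot: [-0.523, -0.476, 0.523, -0.476]
force: [0.2, 1.3, 0.2]
grip_width: 85.3
```

Run:
```python
from h import *
from rig import snapshot
S,M=st()
for n in("top","side"):
    s=snapshot(n); np.savez(f"{n}4.npz",**s)
    print(n); objs(s)
    cv2.imwrite(f"pics/{n}4.png",s["color"][:,:,::-1])
```

```text
t 11.6 pos [ 689.6 -201.1  184.2] q [ 0.42  0.66 -0.37  1.34  0.24  1.19 -0.06] F [0.2 1.3 0.2] M [-0.     0.011 -0.018] w 85.3 
 toolx [-0. -0. -1.] jaw [ 0.996 -0.094 -0.   ] jawang -5.4
top
[253. 128.] z 158.8 n 31 [788.2 -22.4] [19.3 19.8] 89.9
[409. 134.] z 69.9 n 59 [ 795.9 -476. ] [  8.4 101.8] 0.3
[308. 155.] z 382.0 n 27 [ 680.7 -166. ] [57.3 12.2] 12.7
[423. 171.] z 64.0 n 615 [ 658.7 -525.1] [ 69.6 143.1] 90.0
[182. 207.] z 110.5 n 665 [537.9 213.4] [89.7 60.7] 5.6
[270. 205.] z 83.7 n 444 [559.6 -74.8] [75.9 60.3] 85.9
[313. 206.] z 44.3 n 374 [ 556.1 -205.7] [ 39.7 113.8] 15.8
[315. 251.] z 44.5 n 376 [ 420.6 -213.1] [128.6  39.7] 57.6
[271. 252.] z 38.7 n 283 [418.1 -77.9] [63. 57.] 7.2
side
[268. 103.] z 388.0 n 82 [ 681.4 -170.4] [81.  38.3] 12.1
[256. 150.] z 86.5 n 254 [ 689.9 -195.1] [117.6  61.1] 85.6
[331. 163.] z 41.7 n 225 [ 420.7 -207.5] [132.8  45. ] 56.7
[219. 168.] z 154.0 n 25 [785.9 -14.4] [20.8 20.7] 25.1
[286. 173.] z 81.1 n 242 [558.8 -70.5] [80.4 61.1] 86.7
[320. 193.] z 36.8 n 160 [417.4 -72.8] [62.1 62.8] 7.4
[259. 232.] z 108.7 n 463 [537.7 216.3] [90.6 65. ] 5.6
```

View pics/top4.png

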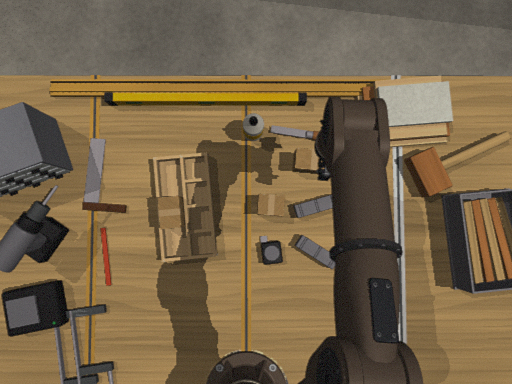

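View pics/side4.png

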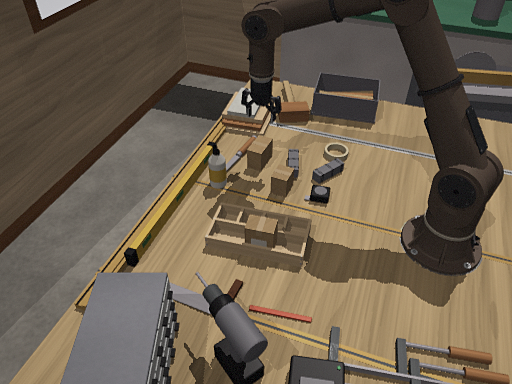

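Emit:
drive_tool([
  [0,0,0,0.03,0.04,-1,-1],
  [0,0,0,0,0,-1,-1],
  [0,0,0,0,0,-1,-1],
  [0,0,0,0,0,-1,-1],
  [0,0,0,0,0,-1,-1],
  [0,0,0,0,0,-0.5,-1],
  [0,0,0,0,0,0,1],
  [0,0,0,0,0,0,1],
])

```text
t: 12.7
position: [691.2, -198.7, 48.4]
ee_rot: [0.523, 0.476, -0.522, 0.477]
force: [0.2, 0.2, -2.8]
grip_width: 59.7
```

Emit:
drive_tool([
  [0,0,0,0,0,0,1],
  [0,0,0,0,0,0,1],
])

```text
t: 12.95
position: [690.8, -198.9, 48.1]
ee_rot: [0.523, 0.476, -0.522, 0.477]
force: [0.4, -0.1, 3.8]
grip_width: 59.0
```

```bash
python3 -c "
from h import *
st()"
```

```text
t 12.95 pos [ 690.8 -198.9   48.1] q [ 0.41  0.78 -0.34  1.47  0.3   0.94 -0.11] F [ 0.4 -0.1  3.8] M [ 0.2    0.184 -0.018] w 59.0 
 toolx [ 0.002 -0.    -1.   ] jaw [ 0.996 -0.092  0.002] jawang -5.3
```

Emit:
drive_tool([
  [0,0,0,0,0,1,1],
  [0,0,0,0,0,1,1],
  [0,0,0,0,0,1,1],
  [0,0,-1,0,0.5,1,1],
  [0,0,-1,0,1,1,1],
  [0,0,-1,0,1,0.3,1],
  [0,0,-1,-0.1,1,0,1],
  [0,0,-1,-0.1,1,0,1],
])

```text
t: 13.95
position: [684.7, -85.8, 179.4]
ee_rot: [-0.613, -0.351, 0.614, -0.351]
force: [-0.1, 0.6, -3.2]
grip_width: 59.4
```

Emit:
drive_tool([
  [0,0,-1,-0.15,1,0,1],
  [0,0,-1,-0.15,1,0,1],
  [0,0,-1,-0.15,1,0,1],
  [0,0,-1,-0.15,1,0,1],
  [0,0,-1,-0.15,1,0,1],
  [0,0,-1,-0.15,1,0,1],
  [0,0,-1,-0.15,1,0,1],
  [0,0,-1,-0.15,1,0,1],
])

```text
t: 14.95
position: [654.6, 114.1, 179.3]
ee_rot: [-0.697, -0.12, 0.697, -0.12]
force: [0.2, -0.2, -2.6]
grip_width: 59.4
```

Emit:
drive_tool([
  [0,0,-1,-0.15,1,0,1],
  [0,0,-1,-0.15,1,0,1],
  [0,0,-0.9,-0.15,1,0,1],
  [0,0,0,-0.1,1,0,1],
  [0,0,0,0,0.4,0,1],
  [0,0,0,0,0,0,1],
])

```text
t: 15.7
position: [641.4, 223.9, 179.4]
ee_rot: [-0.706, -0.033, 0.706, -0.033]
force: [0.5, 0.9, -4.8]
grip_width: 59.3
```

```bash
python3 -c "
from h import *
st()"
```

```text
t 15.7 pos [641.4 223.9 179.4] q [-0.36  0.57 -0.08  1.48  0.05  1.09 -1.93] F [ 0.5  0.9 -4.8] M [-0.064 -0.008 -0.011] w 59.3 
 toolx [-0. -0. -1.] jaw [ 0.093 -0.996  0.   ] jawang -84.6
```

Side and top check before inserting.

Run:
```python
from h import *
from rig import snapshot
s=snapshot("side"); st()
W=cloud(s)
m=(abs(W[...,0]-641)<80)&(abs(W[...,1]-258)<30)&(W[...,2]>135)&(W[...,2]<185)
P=W[m]; a=np.radians(5.4); n=np.array([-np.sin(a),np.cos(a)])
d=(P[:,:2]-[552.7,215.9])@n; print(np.percentile(d,[5,50,95]).round(1))
t=(P[:,:2]-[552.7,215.9])@[n[1],-n[0]]; print(np.percentile(t,[1,5,50,95,99]).round(1))
cv2.imwrite("pics/side5.png",cv2.resize(s["color"][130:280,180:340,::-1],None,fx=4,fy=4,interpolation=cv2.INTER_CUBIC))
```

```text
t 15.75 pos [641.7 222.6 179.4] q [-0.36  0.57 -0.08  1.48  0.05  1.09 -1.93] F [-0.4 -0.3 -3.7] M [-0.019 -0.034  0.03 ] w 59.6 
 toolx [-0.    -0.001 -1.   ] jaw [ 0.092 -0.996  0.001] jawang -84.7
[25.6 30.  32.9]
[ 33.4  34.6  83.8 135.9 140.4]
```

View pics/side5.png

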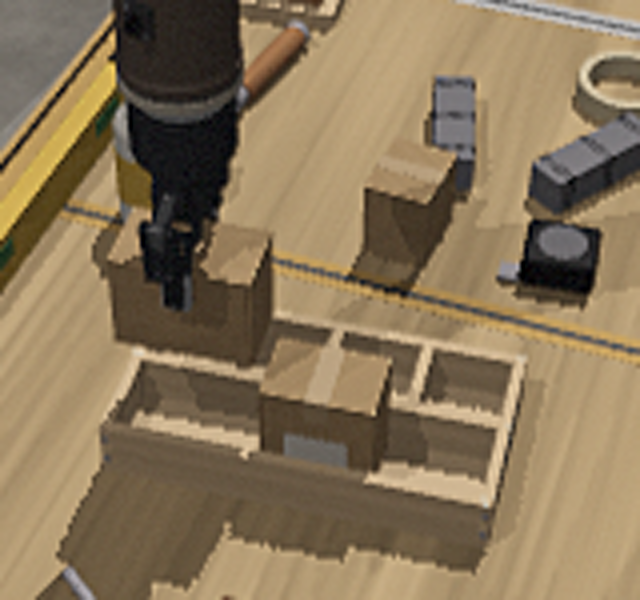

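Emit:
drive_tool([
  [0,0,0,0.04,0.04,-1,1],
  [0,0,0,0,0,-1,1],
  [0,0,0,0,0,-0.9,1],
  [0,0,0,0,0,-0.3,1],
  [0,0,0,0,0,-0.3,1],
  [0,0,0,0,0,-0.3,1],
])

```text
t: 16.5
position: [643.2, 224.4, 85.1]
ee_rot: [0.707, 0.032, -0.706, 0.032]
force: [0.7, 0.1, -3.7]
grip_width: 59.9
```

```bash
python3 -c "
from h import *
st()"
```

```text
t 16.5 pos [643.2 224.4  85.1] q [-0.36  0.66 -0.08  1.57  0.06  0.91 -1.95] F [ 0.7  0.1 -3.7] M [ 0.032  0.027 -0.046] w 59.9 
 toolx [ 0.001  0.    -1.   ] jaw [ 0.091 -0.996 -0.   ] jawang -84.8
```

Emit:
drive_tool([
  [0,0,0,0,0,-0.4,1],
  [0,0,0,0,0,-0.4,1],
  [0,0,0,0,0,-0.26,1],
  [0,0,0,0,0,-0.1,1],
  [0,0,0,0,0,0,1],
])

```text
t: 17.12
position: [642.3, 224.4, 56.9]
ee_rot: [0.706, 0.032, -0.706, 0.032]
force: [-6.7, -2.9, 10.8]
grip_width: 59.7
```

```bash
python3 -c "
from h import *
st()"
```

```text
t 17.12 pos [642.3 224.4  56.9] q [-0.36  0.69 -0.08  1.59  0.07  0.86 -1.95] F [-6.7 -2.9 10.8] M [-0.617  1.232 -0.002] w 59.7 
 toolx [ 0. -0. -1.] jaw [ 0.091 -0.996  0.   ] jawang -84.8
```

Emit:
drive_tool([
  [0,0,0,0,0,0,-1],
  [0,0,0,0,0,0,-1],
  [0,0,0,0,0,0,-1],
  [0,0,0,0,0,1,-1],
  [0,0,0,0,0,1,-1],
  [0,0,1,0,-0.5,1,-1],
  [0,0,1,-0.2,-0.8,1,-1],
  [0,0,1,-0.2,-0.8,0.8,-1],
])

```text
t: 18.12
position: [632.6, 171.6, 176.6]
ee_rot: [0.696, 0.125, -0.696, 0.125]
force: [0.3, 0.3, -0.3]
grip_width: 85.3
```

Emit:
drive_tool([
  [0,0,1,-0.2,-0.8,0,-1],
  [0,0,1,-0.2,-0.8,0,-1],
  [0,0,1,-0.2,-0.8,0,-1],
  [0,0,1,-0.2,-0.8,0,-1],
  [0,0,1,-0.2,-0.8,0,-1],
  [0,0,1,-0.2,-0.8,0,-1],
  [0,0,1,-0.2,-0.8,0,-1],
  [0,0,1,-0.3,-0.8,0,-1],
])

```text
t: 19.12
position: [589.9, 11.3, 175.5]
ee_rot: [0.611, 0.356, -0.611, 0.356]
force: [-0.4, -0.1, 0.8]
grip_width: 85.3
```

Emit:
drive_tool([
  [0,0,1,-0.3,-0.8,0,-1],
  [0,0,1,-0.3,-0.8,0,-1],
  [0,0,1,-0.3,-0.8,0,-1],
  [0,0,1,-0.2,-0.8,0,-1],
  [0,0,1,-0.1,-0.3,0,-1],
  [0,0,0.1,0,0,0,-1],
  [0,0,0,0,0,0,-1],
])

```text
t: 20.0
position: [560.1, -74.9, 175.6]
ee_rot: [0.519, 0.481, -0.518, 0.481]
force: [0.5, -0.1, -1.0]
grip_width: 85.5
```

Run:
```python
from h import *
from rig import snapshot
S,M=st()
for n in("top","side"):
    s=snapshot(n); np.savez(f"{n}6.npz",**s)
    print(n); objs(s)
    cv2.imwrite(f"pics/{n}6.png",s["color"][:,:,::-1])
```

```text
t 20.0 pos [560.1 -74.9 175.6] q [ 0.34  0.43 -0.41  1.77  0.2   0.99 -0.22] F [ 0.5 -0.1 -1. ] M [ 0.015 -0.005 -0.026] w 85.5 
 toolx [ 0.  0. -1.] jaw [ 0.997 -0.075  0.   ] jawang -4.3
top
[253. 128.] z 158.4 n 33 [788.1 -22.6] [19.3 19.2] 1.4
[395. 135.] z 68.8 n 86 [ 796.5 -458.6] [  9.4 110.2] 1.5
[318. 136.] z 30.4 n 222 [ 767.3 -254.6] [134.1  24.1] 80.9
[423. 171.] z 63.9 n 605 [ 657.9 -548.1] [128.   74.6] 25.2
[179. 201.] z 110.3 n 659 [537.9 213.2] [89.7 61.1] 4.7
[327. 202.] z 44.4 n 202 [ 568.1 -245.8] [39.4 61.9] 16.4
[362. 252.] z 29.3 n 231 [ 419.7 -350. ] [94.1 92.6] 89.4
[264. 254.] z 37.4 n 102 [415.6 -58.6] [62.8 17.5] 8.9
[331. 259.] z 44.7 n 97 [ 403.8 -259.5] [54.1 31.3] 15.4
side
[282. 134.] z 383.7 n 103 [551.6 -49.5] [80.4 45. ] 17.0
[245. 147.] z 28.6 n 83 [ 765.1 -251.8] [137.7  24.3] 81.3
[330. 163.] z 42.0 n 215 [ 420.3 -207.5] [133.2  42.5] 57.2
[218. 168.] z 154.5 n 25 [788.3 -17.2] [18.7 24.5] 82.9
[320. 193.] z 36.8 n 166 [417.2 -73. ] [63.3 58.5] 3.6
[255. 232.] z 108.5 n 463 [537.  219.2] [90.9 67.2] 6.6
```

View pics/side6.png

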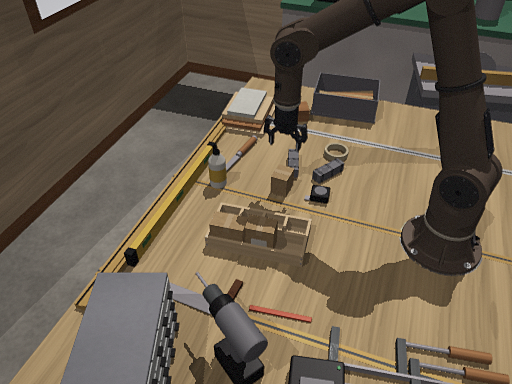

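Emit:
drive_tool([
  [0,0,0,0,0,-1,-1],
  [0,0,0,0,0,-1,-1],
  [0,0,0,0,0,-1,-1],
  [0,0,0,0,0,-1,-1],
  [0,0,0,0,0,-1,-1],
  [0,0,0,0,0,-0.35,-1],
  [0,0,0,0,0,0,1],
  [0,0,0,0,0,0,1],
])

```text
t: 21.1
position: [560.8, -75.3, 42.8]
ee_rot: [0.519, 0.481, -0.518, 0.482]
force: [0.0, 0.1, -3.0]
grip_width: 59.3
```

Emit:
drive_tool([
  [0,0,0,0,0,0,1],
  [0,0,0,0,0,0,1],
])

```text
t: 21.35
position: [560.6, -75.4, 42.7]
ee_rot: [0.519, 0.481, -0.518, 0.481]
force: [-0.3, 0.7, 5.4]
grip_width: 59.7
```

```bash
python3 -c "
from h import *
st()
for n in ('top','side'):
    s=dict(np.load(n+'6.npz')); W=cloud(s); m=(W[...,0]>500)&(W[...,0]<720)&(W[...,1]>180)&(W[...,1]<270)
    for lo,hi in ((90,102),(104,116)):
        P=W[m&(W[...,2]>lo)&(W[...,2]<hi)]; print(n,len(P),P[:,2].mean().round(1),cv2.minAreaRect(P[:,:2].astype(np.float32)))
"
```

```text
t 21.35 pos [560.6 -75.4  42.7] q [ 0.29  0.59 -0.35  1.89  0.3   0.71 -0.31] F [-0.3  0.7  5.4] M [0.107 0.239 0.026] w 59.7 
 toolx [ 0.002 -0.    -1.   ] jaw [ 0.997 -0.074  0.002] jawang -4.3
top 770 94.1 ((598.1488037109375, 218.4481658935547), (194.73648071289062, 60.62959289550781), 5.427615642547607)
top 617 108.8 ((540.7520141601562, 213.41195678710938), (83.92394256591797, 61.138771057128906), 4.727777004241943)
side 560 93.7 ((598.8118896484375, 224.56040954589844), (194.5421600341797, 65.51050567626953), 4.199173927307129)
side 409 108.2 ((539.4015502929688, 219.43634033203125), (86.00932312011719, 67.2223892211914), 6.578623294830322)
```

Emit:
drive_tool([
  [0,0,0,0,0,1,1],
  [0,0,0,0,0,1,1],
  [0,0,-1,0,0,1,1],
  [0,0,-1,0,0.5,1,1],
  [0,0,-1,-0.2,0.7,1,1],
  [0,0,-1,-0.3,0.7,0,1],
  [0,0,-1,-0.3,0.7,0,1],
  [0,0,-1,-0.3,0.7,0,1],
])

```text
t: 22.35
position: [531.7, 7.4, 166.7]
ee_rot: [-0.625, -0.33, 0.626, -0.33]
force: [0.8, -0.1, -3.0]
grip_width: 59.1
```

Emit:
drive_tool([
  [0,0,-1,-0.3,0.7,0,1],
  [0,0,-1,-0.3,0.7,0,1],
  [0,0,-1,-0.3,0.7,0,1],
  [0,0,-1,-0.3,0.7,0,1],
  [0,0,-1,-0.3,0.7,0,1],
  [0,0,-1,-0.3,0.7,0,1],
  [0,0,-1,-0.3,0.7,0,1],
  [0,0,-1,-0.3,0.7,0,1],
])

```text
t: 23.35
position: [471.8, 147.3, 166.7]
ee_rot: [-0.7, -0.096, 0.701, -0.096]
force: [-0.4, -0.1, -3.4]
grip_width: 59.6
```

Emit:
drive_tool([
  [0,0,-1,-0.3,0.7,0,1],
  [0,0,-1,-0.3,0.7,0,1],
  [0,0,-0.1,-0.3,0.7,0,1],
  [0,0,0,-0.1,0.7,0,1],
  [0,0,0,0,0.3,0,1],
  [0,0,0,0,0,0,1],
])

```text
t: 24.1
position: [447.7, 224.7, 166.7]
ee_rot: [-0.706, -0.033, 0.706, -0.033]
force: [0.4, -0.2, -3.8]
grip_width: 59.4
```

```bash
python3 -c "
from h import *
st()"
```

```text
t 24.1 pos [447.7 224.7 166.7] q [-0.41  0.32 -0.21  1.94  0.08  0.89 -2.14] F [ 0.4 -0.2 -3.8] M [ 0.02  -0.03   0.011] w 59.4 
 toolx [-0. -0. -1.] jaw [ 0.092 -0.996  0.   ] jawang -84.7
```

Emit:
drive_tool([
  [0,0,0,0.06,-0.73,0,1],
  [0,0,0,0,0,-0.8,1],
  [0,0,0,0,0,-1,1],
  [0,0,0,0,0,-0.6,1],
  [0,0,0,0,0,0,1],
])

```text
t: 24.72
position: [448.6, 204.8, 106.0]
ee_rot: [-0.706, -0.031, 0.707, -0.032]
force: [-0.8, -0.1, -3.7]
grip_width: 59.1
```

Run:
```python
from h import *
from rig import snapshot
st()
s=snapshot("side"); st()
cv2.imwrite("pics/side7.png",cv2.resize(s["color"][130:280,180:340,::-1],None,fx=4,fy=4,interpolation=cv2.INTER_CUBIC))
```

```text
t 24.73 pos [448.6 204.8 106. ] q [-0.39  0.39 -0.19  2.02  0.11  0.74 -2.13] F [-0.8 -0.1 -3.7] M [ 0.018  0.001 -0.074] w 59.1 
 toolx [-0.002 -0.001 -1.   ] jaw [ 0.09  -0.996  0.001] jawang -84.8
t 24.77 pos [449.1 205.5 106.8] q [-0.39  0.39 -0.19  2.02  0.11  0.75 -2.13] F [ 0.9  0.  -2.4] M [ 0.04  -0.004 -0.048] w 59.5 
 toolx [-0.001 -0.001 -1.   ] jaw [ 0.091 -0.996  0.001] jawang -84.8
```

View pics/side7.png

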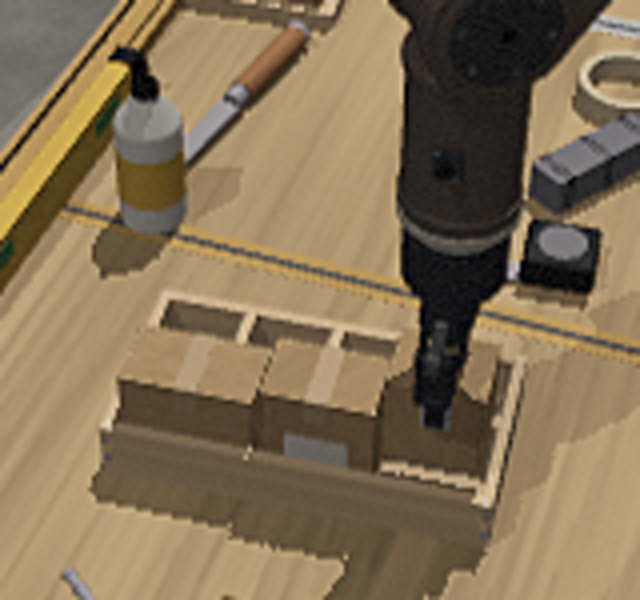

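Emit:
drive_tool([
  [0,0,0,0,0.04,-0.5,1],
  [0,0,0,0,0,-0.5,1],
  [0,0,0,0,0,-0.4,1],
])

```text
t: 25.15
position: [448.7, 207.2, 70.9]
ee_rot: [-0.706, -0.032, 0.707, -0.033]
force: [-0.0, -0.5, -3.7]
grip_width: 59.4
```

Emit:
drive_tool([
  [0,0,0,0,0,-0.4,1],
  [0,0,0,0,0,-0.3,1],
  [0,0,0,0,0,-0.1,1],
  [0,0,0,0,0,0,1],
])

```text
t: 25.65
position: [449.1, 207.3, 51.9]
ee_rot: [0.706, 0.032, -0.706, 0.032]
force: [0.6, -0.8, -4.2]
grip_width: 59.7
```

```bash
python3 -c "
from h import *
st()"
```

```text
t 25.65 pos [449.1 207.3  51.9] q [-0.41  0.47 -0.18  2.06  0.14  0.61 -2.16] F [ 0.6 -0.8 -4.2] M [ 0.009  0.007 -0.021] w 59.7 
 toolx [ 0.  0. -1.] jaw [ 0.092 -0.996 -0.   ] jawang -84.7
```

Emit:
drive_tool([
  [0,0,0,0,0,-0.04,1],
  [0,0,0,0,0,0,-1],
  [0,0,0,0,0,0,-1],
  [0,0,0,0,0,0,-1],
  [0,0,0,0,0,1,-1],
  [0,0,0.5,0,0,1,-1],
  [0,0,1,0,-0.5,1,-1],
  [0,0,1,0.2,-1,1,-1],
])

```text
t: 26.65
position: [453.7, 170.3, 151.7]
ee_rot: [0.698, 0.111, -0.698, 0.111]
force: [0.3, -0.5, -0.5]
grip_width: 84.9
```

Emit:
drive_tool([
  [0,0,1,0.3,-1,0.5,-1],
  [0,0,1,0.3,-1,0.5,-1],
  [0,0,1,0.3,-1,0,-1],
  [0,0,1,0.3,-1,0,-1],
  [0,0,1,0.3,-1,0,-1],
  [0,0,1,0.3,-1,0,-1],
  [0,0,1,0.3,-1,0,-1],
  [0,0,1,0.3,-1,0,-1],
])

```text
t: 27.65
position: [514.1, -31.1, 175.8]
ee_rot: [0.619, 0.342, -0.619, 0.342]
force: [1.5, 0.0, 0.2]
grip_width: 85.4
```

Emit:
drive_tool([
  [0,0,1,0.3,-1,0,-1],
  [0,0,1,0.3,-1,0,-1],
  [0,0,1,0.3,-1,0,-1],
  [0,0,1,0.3,-1,0,-1],
  [0,0,1,0.3,-1,0,-1],
  [0,0,1,0.2,-1,0,-1],
  [0,0,1,0.2,-0.4,0,-1],
  [0,0,1,0,0,0,-1],
])

```text
t: 28.65
position: [561.5, -191.7, 175.5]
ee_rot: [0.465, 0.533, -0.465, 0.533]
force: [-0.6, 0.7, 0.4]
grip_width: 85.5
```

Run:
```python
from h import *
from rig import snapshot
S,M=st()
for n in("top","side"):
    s=snapshot(n); np.savez(f"{n}8.npz",**s)
    print(n); objs(s)
    cv2.imwrite(f"pics/{n}8.png",s["color"][:,:,::-1])
```

```text
t 28.65 pos [ 561.5 -191.7  175.5] q [ 0.52  0.47 -0.4   1.7   0.21  1.02  0.18] F [-0.6  0.7  0.4] M [-0.013 -0.04   0.028] w 85.5 
 toolx [-0. -0. -1.] jaw [ 0.991  0.136 -0.   ] jawang 7.8
top
[253. 128.] z 157.9 n 36 [788.9 -22.7] [22.1 15.4] 77.7
[395. 134.] z 70.2 n 85 [ 798.6 -458.6] [  9.3 108.8] 4.0
[323. 136.] z 30.1 n 214 [ 767.2 -256.4] [131.7  23.1] 80.9
[423. 171.] z 64.0 n 612 [ 658.6 -524.9] [142.8  70.3] 0.3
[179. 207.] z 110.1 n 665 [537.9 213.4] [89.8 61. ] 5.3
[308. 202.] z 387.2 n 40 [ 557.6 -154.7] [50.6  8.8] 3.8
[312. 249.] z 44.2 n 329 [ 426.3 -204.8] [108.   39.5] 58.3
[271. 252.] z 38.0 n 306 [418.1 -77.8] [59.6 62.3] 90.0
side
[285. 107.] z 386.5 n 99 [ 550.3 -169.6] [86.5 44.4] 26.2
[225. 162.] z 151.6 n 25 [788.2 -16.6] [18.8 19.5] 85.6
[331. 163.] z 41.7 n 229 [ 420.8 -209.9] [130.3  45.5] 58.0
[293. 161.] z 42.7 n 179 [ 558.2 -209. ] [ 38.4 133.5] 16.0
[320. 193.] z 36.7 n 158 [417.5 -73.5] [61.3 59.2] 8.4
[258. 232.] z 108.3 n 464 [537.8 216.7] [90.9 66.6] 5.7
```

View pics/side8.png

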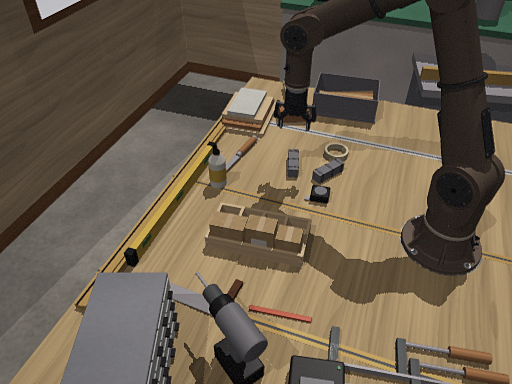

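View pics/top8.png

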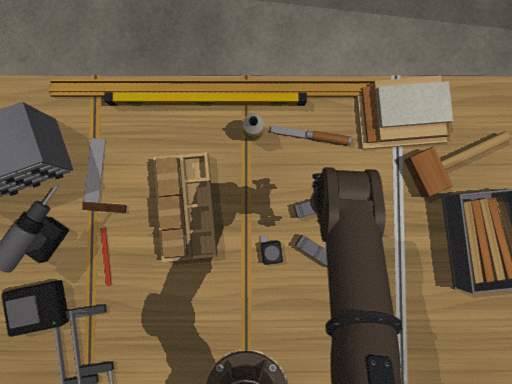

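Emit:
drive_tool([
  [0,0,0.8,-0.1,-0.7,0,-1],
  [0,0,0.8,-0.03,-0.17,-1,-1],
  [0,0,0,0,0,-1,-1],
  [0,0,0,0,0,-1,-1],
  [0,0,0,0,0,-1,-1],
  [0,0,0,0,0,-1,-1],
  [0,0,0,0,0,-1,-1],
  [0,0,0,0,0,-0.6,-1],
])

```text
t: 29.75
position: [557.7, -211.7, 9.6]
ee_rot: [0.427, 0.564, -0.427, 0.563]
force: [0.2, -0.3, -0.3]
grip_width: 85.5
```

```bash
python3 -c "
from h import *
st()"
```

```text
t 29.75 pos [ 557.7 -211.7    9.6] q [ 0.52  0.68 -0.36  1.82  0.35  0.7   0.24] F [ 0.2 -0.3 -0.3] M [-0.01  0.03  0.04] w 85.5 
 toolx [-0.001  0.    -1.   ] jaw [ 0.963  0.27  -0.001] jawang 15.7
```

Emit:
drive_tool([
  [0,0,0,0,-0.06,-0.16,-1],
  [0,0,0,0,0,0,1],
  [0,0,0,0,0,0,1],
  [0,0,0,0,0,0,1],
  [0,0,0,0,0,0,1],
  [0,0,0,0,0,0,1],
], force=60)

```text
t: 30.5
position: [559.1, -213.6, 7.9]
ee_rot: [0.427, 0.563, -0.427, 0.564]
force: [-0.4, 0.2, 5.8]
grip_width: 39.1
```

Emit:
drive_tool([
  [0,0,0,0,0,0.3,1],
  [0,0,0,0,0,0.7,1],
  [0,0,0,0,0,0.7,1],
  [0,0,0,0,0,0.3,1],
  [0,0,0,0,0,0,1],
  [0,0,0,0,0,0,1],
])

```text
t: 31.25
position: [557.8, -213.5, 56.4]
ee_rot: [0.427, 0.564, -0.427, 0.564]
force: [-0.0, 0.2, -4.8]
grip_width: 39.1
```

Run:
```python
from h import *
from rig import snapshot
S,M=st(); 
print('tool-frame moment',(M.T@S["wrist_torque"]).round(3))
s=snapshot("side"); S,M=st(); cv2.imwrite("pics/side9.png",cv2.resize(s["color"][80:230,220:380,::-1],None,fx=4,fy=4,interpolation=cv2.INTER_CUBIC))
```

```text
t 31.25 pos [ 557.8 -213.5   56.4] q [ 0.54  0.62 -0.38  1.79  0.31  0.79  0.27] F [-0.   0.2 -4.8] M [-0.15  -0.035  0.05 ] w 39.1 
 toolx [-0.001  0.    -1.   ] jaw [ 0.962  0.271 -0.001] jawang 15.7
tool-frame moment [-0.05  -0.154 -0.007]
t 31.3 pos [ 557.7 -213.4   56.3] q [ 0.54  0.62 -0.38  1.79  0.31  0.79  0.27] F [ 0.   0.2 -5.6] M [-0.136 -0.027 -0.027] w 39.0 
 toolx [-0.001  0.    -1.   ] jaw [ 0.962  0.271 -0.001] jawang 15.7
```

View pics/side9.png

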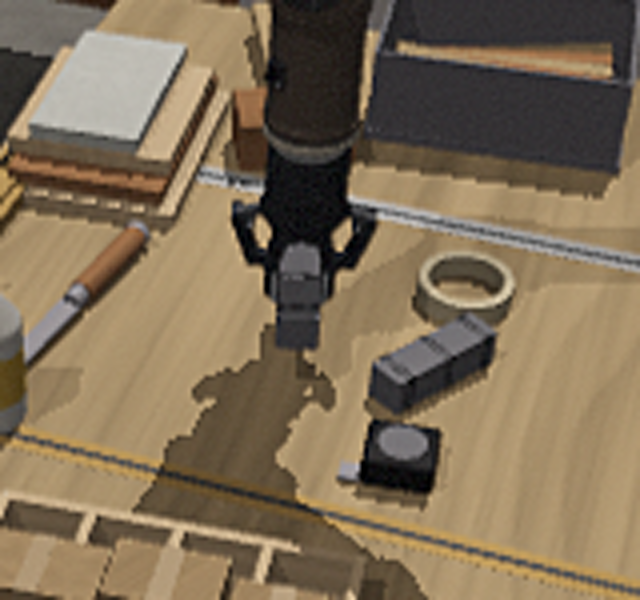

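Run:
```python
from h import *
from rig import snapshot
s=snapshot("side"); S,M=st(); W=cloud(s)
c=S["position"][:2]; L=np.array([-.271,.962]); J=np.array([.962,.271])
P=W[(W[...,2]>40)&(W[...,2]<120)]; t=(P[:,:2]-c)@L; j=(P[:,:2]-c)@J
k=(abs(t)<75)&(abs(j)<26)
for a in range(-70,75,10):
    z=P[k&(t>=a)&(t<a+10)][:,2]
    if len(z): print(a,len(z),np.percentile(z,[10,50,90]).round(0))
```

```text
t 31.35 pos [ 557.8 -213.4   56.2] q [ 0.54  0.62 -0.38  1.79  0.31  0.79  0.27] F [-0.2  0.1 -5.3] M [-0.145 -0.028 -0.035] w 39.4 
 toolx [-0.001  0.    -1.   ] jaw [ 0.962  0.271 -0.001] jawang 15.7
-50 11 [84. 86. 91.]
-40 9 [85. 87. 89.]
-30 15 [85. 87. 90.]
-20 17 [84. 88. 90.]
-10 15 [85. 87. 92.]
0 26 [68. 88. 93.]
10 52 [ 77.  88. 113.]
20 17 [84. 87. 89.]
30 18 [85. 88. 90.]
40 15 [84. 87. 89.]
50 19 [76. 88. 90.]
60 88 [53. 71. 88.]
70 18 [54. 72. 83.]
```

```bash
cat > kin.py <<'E'
from h import *
import itertools
from scipy.optimize import least_squares
D=[([1.05,.44,.02,1.57,-.01,1.13,-.08],[254.5,-570.4,230.6],-66.0),
([.53,.55,.25,1.41,-.14,1.2,-1.54],[499.2,-473.9,230.8],-133.6),
([-.1,.35,-.1,1.83,.04,.97,-1.68],[540.6,39.8,187.5],-84.3),
([-.38,.54,-.13,1.85,.1,.76,-2.04],[536.6,214.8,74.5],-84.7),
([.42,.66,-.37,1.34,.24,1.19,-.06],[689.6,-201.1,184.2],-5.4),
([.34,.43,-.41,1.77,.2,.99,-.22],[560.1,-74.9,175.6],-4.3),
([-.41,.47,-.18,2.06,.14,.61,-2.16],[449.1,207.3,51.9],-84.7),
([.54,.62,-.38,1.79,.31,.79,.27],[557.8,-213.5,56.4],15.7)]
def Ms(q,s,off,b=1.0):
    e=lambda ax,a: R.from_euler(ax,a).as_matrix()
    return [e('z',s[0]*q[0]+off[0]),e('y',q[1]),e('z',s[1]*q[2]),e('y',-q[3]),e('z',s[2]*q[4]),e('y',q[5]),e('z',s[3]*q[6]+off[1])]
T0=np.array([[0,1,0],[0,0,1],[0,0,0]],float) # placeholder
def fk(q,s,p):
    # p: off1, offtool, shoulder h, L1, e, L2, w, L3
    m=Ms(q,s,[p[0],p[1]]); Rr=np.eye(3); P=np.array([0,0,p[2]])
    Rr=Rr@m[0]@m[1]; P=P+Rr@[0,0,p[3]]
    Rr=Rr@m[2]; P=P+Rr@[p[4],0,0]
    Rr=Rr@m[3]; P=P+Rr@[p[5],0,-p[6]]
    Rr=Rr@m[4]@m[5]; P=P+Rr@[p[7],0,-p[8]]
    Rr=Rr@m[6]
    return P,np.column_stack([Rr@[0,0,-1],Rr@[1,0,0]])
def res(p,s):
    r=[]
    for q,t,a in D:
        P,A=fk(q,s,p); a=np.radians(a)
        r+=list((P-t)/10); r+=list((A[:,0]-[0,0,-1])*20); r+=list((A[:,1]-[np.cos(a),np.sin(a),0])*20)
    return np.array(r)
if __name__=="__main__":
    best=[]
    for s in itertools.product([1,-1],repeat=4):
        for o in (0,1.57,3.14,-1.57):
            f=least_squares(res,[0,o,270,300,50,80,340,75,250],args=(s,))
            best.append((f.cost,s,f.x))
    best.sort(key=lambda x:x[0])
    for b in best[:4]: print(b[0].round(3),b[1],b[2].round(2))
    import pickle; pickle.dump(best[0],open('kin.pkl','wb'))
    print(res(best[0][2],best[0][1]).reshape(-1,9).round(2))
E
python3 kin.py
```

```text
557.413 (-1, -1, 1, 1) [-1.00000e-01  1.60000e-01  1.64380e+02  7.72500e+01  1.08004e+03
  4.41960e+02 -6.36290e+02 -1.15300e+01  2.10960e+02]
557.413 (-1, -1, 1, 1) [-1.00000e-01  1.60000e-01  1.64380e+02  7.72400e+01  1.08004e+03
  4.41960e+02 -6.36290e+02 -1.15300e+01  2.10960e+02]
557.413 (-1, -1, 1, 1) [-1.00000e-01  1.60000e-01  1.64380e+02  7.72500e+01  1.08004e+03
  4.41960e+02 -6.36290e+02 -1.15300e+01  2.10960e+02]
557.413 (-1, -1, 1, 1) [-1.00000e-01  1.60000e-01  1.64380e+02  7.72400e+01  1.08004e+03
  4.41960e+02 -6.36290e+02 -1.15300e+01  2.10960e+02]
[[-1.170e+00  9.000e-01  3.900e-01  1.000e-02  0.000e+00  0.000e+00
   1.060e+00  5.100e-01  0.000e+00]
 [-1.530e+00 -1.440e+00 -3.200e-01 -4.070e+00  4.790e+00  1.010e+00
   1.200e-01 -9.000e-02 -7.500e-01]
 [-2.000e-01  4.100e-01 -1.210e+00  9.750e+00  8.700e-01  2.560e+00
   8.300e-01  1.100e-01  5.900e-01]
 [-9.800e-01 -7.100e-01  8.100e-01  9.820e+00  3.810e+00  3.000e+00
   1.170e+00  3.200e-01 -2.650e+00]
 [ 1.650e+00 -1.020e+00 -9.600e-01 -8.650e+00  1.500e+00  2.030e+00
  -1.910e+00  3.660e+00 -8.520e+00]
 [-5.800e-01  1.900e-01 -2.500e-01  7.490e+00 -7.100e-01  1.470e+00
  -1.470e+00  5.000e-02  7.520e+00]
 [ 2.050e+00  2.250e+00 -1.600e-01  1.518e+01  6.960e+00  8.990e+00
   2.420e+00  1.280e+00 -5.890e+00]
 [-1.340e+00 -4.000e-02  1.690e+00  7.730e+00 -3.050e+00  1.810e+00
  -1.160e+00 -3.200e-01  6.840e+00]]
```

```bash
python3 - <<'E'
s=open('kin.py').read()
s=s.replace("e('y',-q[3])","e('y',q[3])").replace("P=P+Rr@[p[5],0,-p[6]]","P=P+Rr@[p[5],0,p[6]]").replace("P=P+Rr@[p[7],0,-p[8]]","P=P+Rr@[p[7],0,p[8]]").replace("Rr@[0,0,-1],Rr@[1,0,0]","Rr@[0,0,1],Rr@[1,0,0]")
s=s.replace("[0,o,270,300,50,80,340,75,250]","[0,o,300,400,0,0,400,0,250]")
open('kin.py','w').write(s)
E
python3 kin.py
```

```text
2.613 (-1, -1, -1, -1) [-9.0000e-02 -3.2300e+00  1.3141e+02  5.5812e+02  2.7540e+01  3.6300e+00
  4.4170e+02  3.6040e+01  2.0210e+02]
2.613 (-1, -1, -1, -1) [-9.0000e-02  3.0600e+00  1.3141e+02  5.5812e+02  2.7540e+01  3.6300e+00
  4.4170e+02  3.6040e+01  2.0210e+02]
2.613 (-1, -1, -1, -1) [-9.0000e-02  3.0600e+00  1.3141e+02  5.5812e+02  2.7540e+01  3.6300e+00
  4.4170e+02  3.6040e+01  2.0210e+02]
2.613 (-1, -1, -1, -1) [-9.0000e-02 -3.2300e+00  1.3141e+02  5.5812e+02  2.7540e+01  3.6300e+00
  4.4170e+02  3.6040e+01  2.0210e+02]
[[ 0.1  -0.02  0.08  0.02 -0.03  0.   -0.03 -0.01  0.03]
 [-0.9  -0.22 -0.34 -0.    0.03  0.   -0.07  0.07 -0.02]
 [-0.3   0.88  0.19 -0.13  0.01  0.    0.14  0.01 -0.02]
 [-0.55 -0.04 -0.38 -0.02 -0.06  0.    0.03  0.    0.05]
 [ 0.09 -0.79  0.12 -0.08  0.04  0.    0.    0.05 -0.09]
 [ 0.46  0.06  0.28 -0.14  0.01  0.    0.    0.04 -0.14]
 [-0.55  1.04  0.14  0.21  0.14  0.    0.04  0.   -0.12]
 [ 0.22 -0.49 -0.1   0.   -0.03  0.    0.05 -0.18 -0.  ]]
```

```bash
cat > ik.py <<'E'
from kin import *
import pickle
_,s,p=pickle.load(open('kin.pkl','rb'))
lo=np.array([-2.62,-.44,-1.27,.08,-1.32,.12,-2.74]);hi=np.array([2.62,2.09,1.32,2.57,4.46,2,2.74])
def ik(pos,tx,jaw,seeds=12,q0=None,rng=np.random.default_rng(0)):
    def f(q):
        P,A=fk(q,s,p); return np.r_[(P-pos)/10,(A[:,0]-tx)*20,(A[:,1]-jaw)*20, 0.01*(q-(lo+hi)/2)]
    sol=[]
    for i in range(seeds):
        g=q0 if (q0 is not None and i==0) else rng.uniform(lo+.02,hi-.02)
        r=least_squares(f,g,bounds=(lo,hi))
        e=np.abs(f(r.x)[:9]).max()
        if e<0.3: sol.append(r.x)
    return sol
if __name__=="__main__":
    c=np.array([556.1,179.6]); ux=np.array([-.0941,.9956]); uu=np.array([.9956,.0941])
    for k,u in ((1,112.5),(2,37.5),(3,-37.5),(4,-112.5)):
        cell=c-39.5*ux+u*uu
        for zs in (1,-1):
            for ph in range(0,360,30):
                d=np.array([np.cos(np.radians(ph)),np.sin(np.radians(ph)),0]); j=np.cross([0,0,zs],d)
                S=ik(np.r_[cell+19*d[:2],109],d,j,6)
                if S: print(k,cell.round(0),'zup' if zs>0 else 'zdn','phi',ph,len(S),S[0].round(2))
E
python3 ik.py
```

```text
1 [672. 151.] zup phi 0 2 [ 0.03  0.89 -0.59  2.11  2.89  1.47 -1.16]
1 [672. 151.] zup phi 30 2 [ 0.52  1.18 -1.1   2.14  3.46  1.01 -0.81]
1 [672. 151.] zup phi 60 3 [ 0.72  1.39 -1.27  1.97  4.43  0.35 -1.44]
1 [672. 151.] zup phi 90 3 [-0.41  1.    0.56  1.66  4.46  1.96 -2.27]
1 [672. 151.] zup phi 120 2 [ 0.21  1.08 -0.53  1.38 -0.87  1.65 -2.51]
1 [672. 151.] zup phi 150 2 [ 0.18  1.22 -0.78  1.16 -0.47  2.   -2.67]
1 [672. 151.] zup phi 240 5 [-0.72  1.15  0.55  1.19  0.64  2.   -0.76]
1 [672. 151.] zup phi 270 3 [-0.6   0.99  0.1   1.43  1.17  1.81 -0.96]
1 [672. 151.] zup phi 300 5 [-0.55  0.9  -0.04  1.71  1.62  1.58 -1.12]
1 [672. 151.] zup phi 330 5 [-0.31  0.85 -0.3   1.96  2.22  1.54 -1.24]
1 [672. 151.] zdn phi 0 2 [-0.72  0.85  0.46  2.13  2.82  1.26  1.23]
1 [672. 151.] zdn phi 30 3 [-0.65  0.91  0.64  2.1   3.48  1.52  0.95]
1 [672. 151.] zdn phi 60 1 [-0.74  1.17  1.04  1.9   3.73  2.    0.58]
1 [672. 151.] zdn phi 90 5 [ 0.65  1.38 -1.27  1.63 -0.5   0.78  0.36]
1 [672. 151.] zdn phi 120 4 [ 0.49  1.41 -1.27  1.36 -0.28  1.37  0.18]
1 [672. 151.] zdn phi 240 4 [-
[... 3782 characters left out ...]
 phi 60 2 [-0.19  0.79  0.22  2.48  4.25  1.76  1.52]
4 [448. 130.] zdn phi 90 3 [ 0.89  1.36 -1.27  2.21 -0.74  0.51  0.73]
4 [448. 130.] zdn phi 120 3 [ 0.74  1.34 -1.27  1.99 -0.33  1.03  0.35]
4 [448. 130.] zdn phi 150 3 [ 0.52  1.24 -1.14  1.85 -0.26  1.52  0.4 ]
4 [448. 130.] zdn phi 180 4 [ 0.22  1.07 -0.83  1.78 -0.14  1.93  0.73]
4 [448. 130.] zdn phi 210 4 [-0.65  0.91  0.33  1.78  0.18  2.    1.82]
4 [448. 130.] zdn phi 240 4 [-0.42  0.86 -0.21  1.87  0.63  2.    1.6 ]
4 [448. 130.] zdn phi 270 2 [-0.39  0.85 -0.39  2.03  1.06  1.97  1.59]
4 [448. 130.] zdn phi 300 2 [-0.62  0.78 -0.18  2.24  1.45  1.72  1.59]
4 [448. 130.] zdn phi 330 2 [-0.8   0.77  0.08  2.47  1.96  1.56  1.37]
```

Emit:
drive_tool([
  [0,0,0,0,0,-0.8,1],
  [0,0,0,0,0,-0.7,1],
  [0,0,0,0,0,-0.42,1],
  [0,0,0,0,0,0,1],
  [0,0,0,0,0,0,-0.3],
  [0,0,0,0,0,0,-0.3],
  [0,0,0,0.23,-0.8,0,-0.3],
  [0,0,0,0.23,-0.8,0,-0.3],
])

```text
t: 32.35
position: [570.3, -255.6, 9.1]
ee_rot: [0.427, 0.563, -0.427, 0.564]
force: [0.0, -0.2, 0.0]
grip_width: 55.4
```

```bash
python3 -c "
from h import *
st()"
```

```text
t 32.35 pos [ 570.3 -255.6    9.1] q [ 0.57  0.71 -0.36  1.75  0.35  0.74  0.31] F [ 0.  -0.2  0. ] M [-0.042 -0.02   0.032] w 55.4 
 toolx [ 0.001 -0.001 -1.   ] jaw [0.963 0.271 0.   ] jawang 15.7
```

Emit:
drive_tool([
  [0,0,0,0,0,0,1],
  [0,0,0,0,0,0,1],
  [0,0,0,0,0,0,1],
  [0,0,0,-0.05,0.18,0.55,1],
  [0,0,0,-0.07,0.24,0.52,1],
  [0,0,0,-0.08,0.3,0.49,1],
  [0,0,0,-0.1,0.36,0.44,1],
  [0,0,0,0,0,0,1],
], force=20)

```text
t: 33.35
position: [562.8, -225.0, 60.2]
ee_rot: [0.427, 0.564, -0.426, 0.565]
force: [-0.2, 2.1, 0.6]
grip_width: 39.7
```

Run:
```python
from h import *
from rig import snapshot
s=snapshot("side"); S,M=st(); cv2.imwrite("pics/side10.png",cv2.resize(s["color"][80:230,220:380,::-1],None,fx=4,fy=4,interpolation=cv2.INTER_CUBIC))
```

```text
t 33.4 pos [ 562.8 -225.5   59.7] q [ 0.56  0.62 -0.39  1.77  0.31  0.81  0.3 ] F [-0.6  2.2  0.7] M [ 0.593 -0.048 -0.04 ] w 39.8 
 toolx [ 0.002  0.    -1.   ] jaw [0.962 0.272 0.002] jawang 15.8
```

View pics/side10.png

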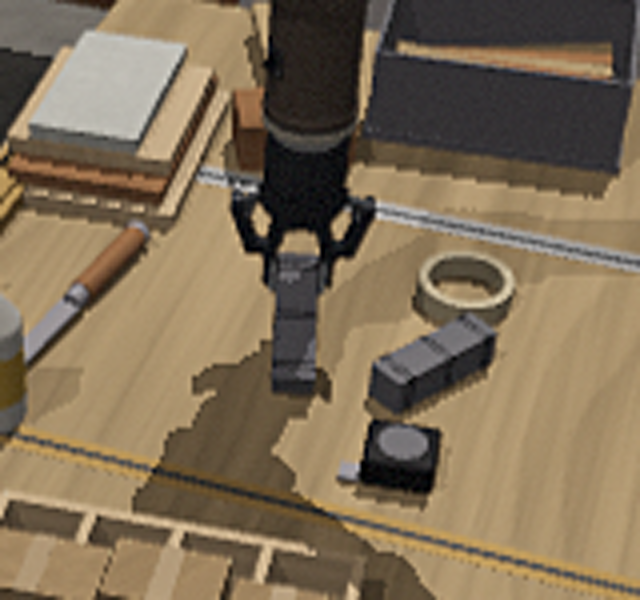

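Emit:
drive_tool([
  [0,0,0,-0.12,0.41,0.39,1],
  [0,0,0,-0.13,0.46,0.33,1],
  [0,0,0,-0.14,0.5,0.27,1],
  [0,0,0,-0.15,0.53,0.2,1],
  [0,0,0,-0.15,0.55,0.12,1],
  [0,0,0,-0.16,0.56,0.05,1],
  [0,0,0,0,0,0,1],
])

```text
t: 34.28
position: [540.7, -149.4, 92.9]
ee_rot: [0.426, 0.564, -0.426, 0.564]
force: [-0.6, -1.0, -4.8]
grip_width: 40.1
```

Run:
```python
from h import *
from rig import snapshot
s=snapshot("side"); S,M=st(); cv2.imwrite("pics/side11.png",cv2.resize(s["color"][80:230,220:380,::-1],None,fx=4,fy=4,interpolation=cv2.INTER_CUBIC))
```

```text
t 34.33 pos [ 540.8 -150.7   92.8] q [ 0.48  0.53 -0.42  1.86  0.28  0.82  0.19] F [ 0.1  0.5 -5.6] M [-0.184 -0.075 -0.02 ] w 39.6 
 toolx [-0. -0. -1.] jaw [ 0.962  0.273 -0.   ] jawang 15.8
```

View pics/side11.png

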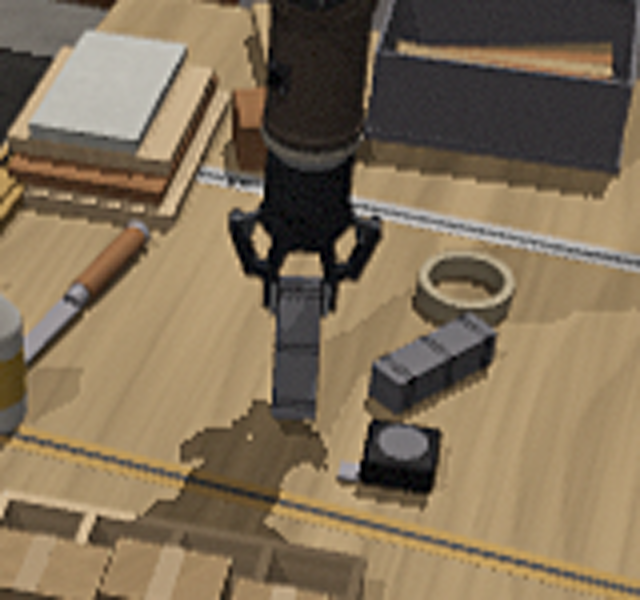

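```bash
cat >> h.py <<'E'
def tubefit(s,S,Ldir):
    W=cloud(s); c=S["position"][:2]; L=np.array(Ldir); J=np.array([L[1],-L[0]])
    P=W[(W[...,2]>4)&(W[...,2]<150)&(s["range_z"]>0)]; col=s["color"][(W[...,2]>4)&(W[...,2]<150)&(s["range_z"]>0)].astype(int)
    t=(P[:,:2]-c)@L; j=(P[:,:2]-c)@J
    sat=col.max(1)-col.min(1)
    k=(abs(t)<140)&(abs(j)<15)&(sat<30); return t[k],j[k],P[k][:,2]
E
python3 - <<'E'
from h import *
from rig import snapshot
s=snapshot("side"); S,M=st(); t,j,z=tubefit(s,S,(-.272,.962))
o=np.argsort(z)
for a in range(0,150,8):
    k=(z>=a)&(z<a+8)
    if k.sum()>3: print(a,k.sum(),np.percentile(t[k],[5,50,95]).round(0))
E
```

```text
t 34.38 pos [ 540.9 -151.5   92.7] q [ 0.48  0.53 -0.42  1.86  0.28  0.82  0.19] F [ 0.1 -0.6 -5.8] M [-0.266 -0.05  -0.031] w 39.6 
 toolx [-0. -0. -1.] jaw [ 0.962  0.272 -0.   ] jawang 15.8
24 7 [74. 76. 78.]
32 23 [62. 74. 79.]
40 21 [64. 69. 74.]
48 27 [56. 62. 68.]
56 25 [48. 55. 65.]
64 25 [42. 47. 56.]
72 22 [34. 41. 46.]
80 20 [29. 35. 43.]
88 23 [22. 28. 36.]
96 24 [17. 23. 31.]
104 28 [10. 16. 23.]
112 23 [ 1.  9. 17.]
120 24 [-7.  0.  8.]
128 5 [-1.  2.  4.]
```

Emit:
drive_tool([
  [0,0,0,0,0,-0.4,1],
  [0,0,0,-0.13,0.46,0.15,1],
  [0,0,0,-0.14,0.48,0.13,1],
  [0,0,0,-0.14,0.5,0.07,1],
  [0,0,0,-0.14,0.51,0.02,1],
  [0,0,0,-0.14,0.5,-0.03,1],
  [0,0,0,0,0,0,1],
])

```text
t: 35.25
position: [523.4, -88.0, 91.1]
ee_rot: [0.426, 0.565, -0.426, 0.564]
force: [0.5, 3.4, 2.6]
grip_width: 39.8
```

```bash
cat > tf.py <<'E'
import sys
from h import *
from rig import snapshot
L=eval(sys.argv[1]); out=sys.argv[2]
s=snapshot("side"); S,M=st(); t,j,z=tubefit(s,S,L)
for a in range(0,150,8):
    k=(z>=a)&(z<a+8)
    if k.sum()>3: print(a,k.sum(),np.percentile(t[k],[5,50,95]).round(0),end='; ')
cv2.imwrite(out,cv2.resize(s["color"][80:280,180:380,::-1],None,fx=3,fy=3,interpolation=cv2.INTER_CUBIC))
E
python3 tf.py "(-.272,.962)" pics/s12.png
```

```text
t 35.3 pos [523.4 -88.4  91.1] q [ 0.39  0.49 -0.43  1.93  0.28  0.78  0.08] F [-0.1  4.   2.2] M [ 0.966 -0.006  0.008] w 39.2 
 toolx [-0.001  0.001 -1.   ] jaw [ 0.962  0.273 -0.   ] jawang 15.8
8 10 [17. 20. 25.]; 16 19 [15. 20. 24.]; 24 14 [14. 18. 22.]; 32 14 [14. 18. 20.]; 40 18 [12. 16. 21.]; 48 15 [11. 15. 18.]; 56 19 [ 7. 13. 20.]; 64 18 [ 8. 13. 16.]; 72 13 [ 8. 11. 13.]; 80 17 [ 5. 11. 16.]; 88 16 [ 4.  9. 14.]; 96 17 [ 1.  8. 11.]; 104 18 [ 2.  7. 11.]; 112 15 [ 2.  4. 10.]; 120 21 [-1.  4.  8.]; 128 46 [-27.  -9.   5.];
```

View pics/s12.png

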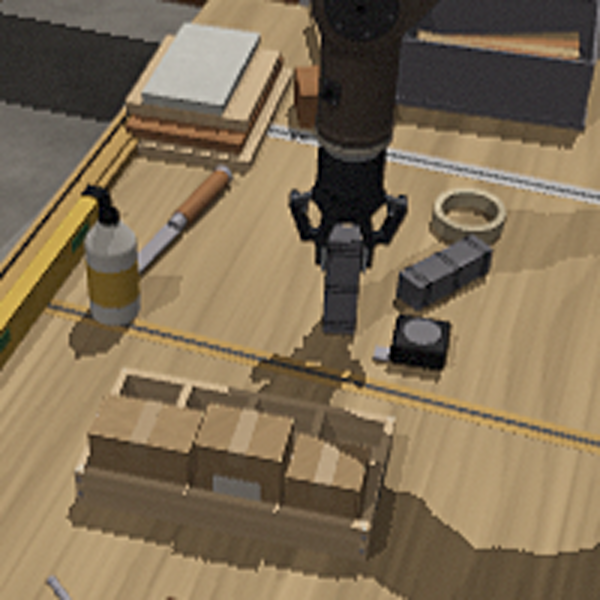

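Emit:
drive_tool([
  [0,0,0,-0.09,0.31,-0.03,1],
  [0,0,0,-0.08,0.28,-0.06,1],
  [0,0,0,0,0,0,1],
  [0,0,0,0,0,0,-0.2],
  [0,0,0,0,0,0,-0.2],
  [0,0,0,0,0,0,-0.2],
])

```text
t: 36.05
position: [519.4, -75.4, 89.1]
ee_rot: [0.427, 0.564, -0.427, 0.564]
force: [1.4, 0.8, -0.6]
grip_width: 51.5
```

```bash
python3 tf.py "(-.272,.962)" pics/s13.png
python3 - <<'E'
from h import *
from rig import snapshot
objs(snapshot("top"))
E
```

```text
t 36.1 pos [519.4 -75.4  89.1] q [ 0.36  0.48 -0.43  1.95  0.28  0.77  0.05] F [-0.   0.5 -0.4] M [-0.003  0.002 -0.034] w 51.1 
 toolx [-0.  0. -1.] jaw [ 0.963  0.271 -0.   ] jawang 15.7
0 7 [ 5. 11. 14.]; 8 12 [ 8. 11. 15.]; 16 15 [ 8. 10. 14.]; 24 12 [ 9. 10. 13.]; 32 12 [ 7. 10. 16.]; 40 16 [ 8. 11. 14.]; 48 17 [ 6.  9. 12.]; 56 13 [ 6. 11. 15.]; 64 15 [ 6. 11. 15.]; 72 17 [ 5. 10. 15.]; 80 11 [ 6. 10. 13.]; 88 16 [ 6. 11. 15.]; 96 15 [ 7.  9. 14.]; 104 17 [ 8. 11. 16.]; 112 16 [ 7. 11. 15.]; 120 34 [-24.   7.  15.]; 128 37 [-21.  -6.  11.]; [253. 128.] z 156.8 n 42 [788.5 -23.8] [22.1 19.4] 89.8
[395. 134.] z 68.9 n 90 [ 795.2 -462.2] [117.8   9.6] 90.0
[317. 135.] z 30.0 n 227 [ 766.5 -254.4] [133.2  23.7] 82.4
[423. 171.] z 64.3 n 581 [ 657.  -526.3] [145.2  67.3] 0.1
[179. 207.] z 110.0 n 674 [537.8 213.6] [89.5 61.1] 5.6
[362. 252.] z 29.1 n 231 [ 418.1 -349.9] [94.7 92.1] 44.0
[327. 257.] z 44.3 n 205 [ 407.7 -234.8] [79.5 37.9] 56.2
```

View pics/s13.png

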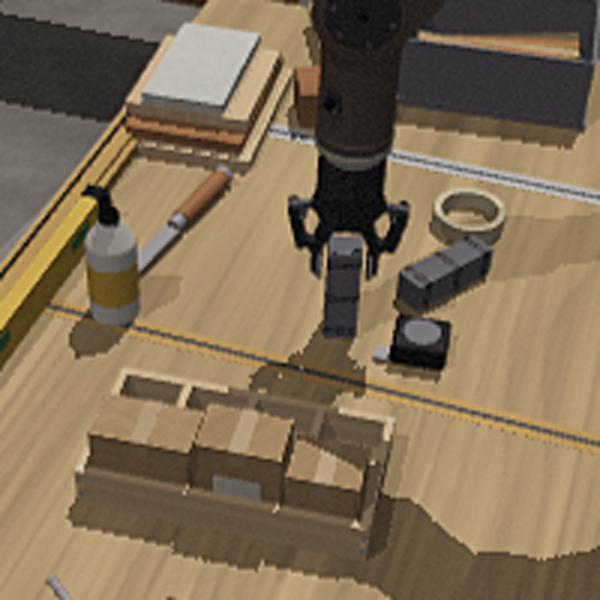

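Emit:
drive_tool([
  [0,0,0,0.15,-0.5,0,-0.2],
  [0,0,0,0,0,0,1],
  [0,0,0,0,0,0,1],
  [0,0,0,0,0,0,1],
  [0,0,0,0,0,0.5,1],
  [0,0,0,0,0,1,1],
  [0,0,0,0,0,1,1],
  [0,0,0,0,0,0,1],
], force=80)

```text
t: 37.15
position: [524.1, -86.9, 153.1]
ee_rot: [0.427, 0.563, -0.426, 0.565]
force: [0.3, -0.3, -5.2]
grip_width: 39.7
```

```bash
python3 tf.py "(-.272,.962)" pics/s14.png
```

```text
t 37.2 pos [523.2 -87.1 151.8] q [ 0.41  0.41 -0.46  1.87  0.23  0.91  0.12] F [-0.2  1.1 -4.9] M [ 0.06  -0.052 -0.013] w 39.1 
 toolx [ 0.001  0.    -1.   ] jaw [0.962 0.272 0.001] jawang 15.8
64 13 [21. 25. 29.]; 72 11 [23. 26. 28.]; 80 15 [23. 28. 32.]; 88 17 [22. 25. 29.]; 96 12 [23. 27. 30.]; 104 16 [23. 28. 31.]; 112 17 [23. 28. 29.]; 120 17 [23. 27. 30.]; 128 18 [22. 27. 31.]; 136 17 [21. 25. 29.]; 144 9 [22. 26. 27.];
```

View pics/s14.png

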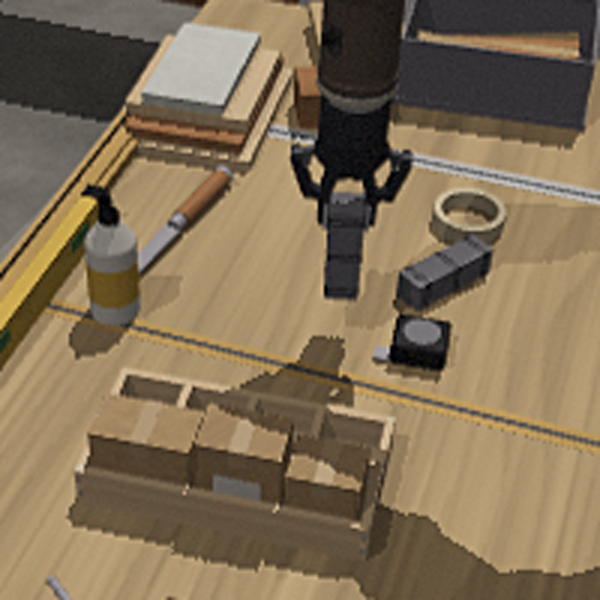

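Emit:
drive_tool([
  [0,0,-0.5,0.3,0.9,0.2,1],
  [0,0,-0.5,0.3,0.9,0,1],
  [0,0,-0.5,0.3,0.9,0,1],
  [0,0,-0.5,0.3,0.9,0,1],
  [0,0,-0.1,0.3,0.9,0,1],
  [0,0,0,0.3,0.9,0,1],
  [0,0,0,0.3,0.9,0,1],
  [0,0,0,0.3,0.9,0,1],
])

```text
t: 38.2
position: [582.2, 93.0, 154.7]
ee_rot: [0.476, 0.523, -0.477, 0.522]
force: [-0.5, -1.5, -4.6]
grip_width: 39.2
```

Emit:
drive_tool([
  [0,0,0,0.3,0.9,0,1],
  [0,0,0,0.26,0.9,0,1],
  [0,0,0,0,0.2,0,1],
  [0,0,0,0,0,0,1],
])

```text
t: 38.7
position: [596.3, 142.0, 155.3]
ee_rot: [0.476, 0.523, -0.477, 0.522]
force: [0.3, -0.8, -5.5]
grip_width: 39.3
```

```bash
python3 tf.py "(-.094,.996)" pics/s15.png
```

```text
t 38.75 pos [596.5 141.2 155.6] q [-0.03  0.53 -0.43  1.67  0.25  1.01 -0.45] F [ 0.3 -0.1 -5.8] M [-0.031  0.019  0.002] w 39.1 
 toolx [-0.002 -0.001 -1.   ] jaw [ 0.996  0.091 -0.002] jawang 5.2
64 5 [ 40.  94. 106.]; 72 12 [ 25.  27. 104.]; 80 17 [ 23.  27. 102.]; 88 19 [ 25.  28. 104.]; 96 17 [24. 26. 30.]; 104 14 [23. 27. 29.]; 112 19 [24. 27. 29.]; 120 20 [23. 26. 28.]; 128 14 [23. 26. 29.]; 136 18 [24. 27. 31.]; 144 15 [24. 25. 29.];
```

View pics/s15.png

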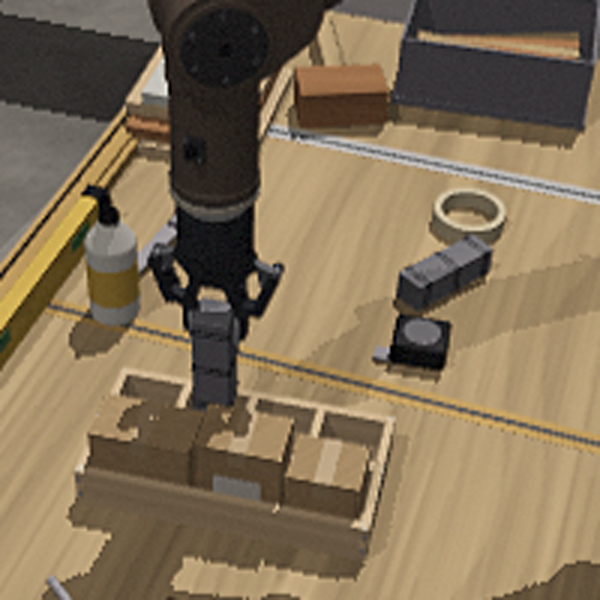

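Emit:
drive_tool([
  [0,0,0,0,0,-0.5,1],
  [0,0,0,0,0,-0.6,1],
  [0,0,0,0,0,-0.5,1],
  [0,0,0,0,0,-0.4,1],
  [0,0,0,0,0,-0.2,1],
  [0,0,0,0,0,0,1],
])

```text
t: 39.5
position: [597.1, 142.3, 101.3]
ee_rot: [0.476, 0.522, -0.477, 0.522]
force: [-0.1, 0.4, -4.8]
grip_width: 39.1
```

```bash
python3 -c "
from h import *
st()"
```

```text
t 39.5 pos [597.1 142.3 101.3] q [-0.04  0.58 -0.41  1.72  0.28  0.9  -0.48] F [-0.1  0.4 -4.8] M [-0.044  0.028  0.03 ] w 39.1 
 toolx [-0. -0. -1.] jaw [ 0.996  0.092 -0.   ] jawang 5.3
```

Emit:
drive_tool([
  [0,0,0,0,0,-0.1,1],
  [0,0,0,0,0,-0.08,1],
  [0,0,0,0,0,0,1],
])

```text
t: 39.88
position: [597.6, 142.4, 98.3]
ee_rot: [0.477, 0.522, -0.476, 0.523]
force: [-2.2, -0.1, 5.1]
grip_width: 39.2
```

```bash
python3 -c "
from h import *
st()"
```

```text
t 39.88 pos [597.6 142.4  98.3] q [-0.04  0.59 -0.41  1.72  0.29  0.89 -0.48] F [-2.2 -0.1  5.1] M [-0.294  0.726  0.014] w 39.2 
 toolx [ 0.001  0.    -1.   ] jaw [0.996 0.091 0.001] jawang 5.2
```

Emit:
drive_tool([
  [0,0,0,0,0,0,-0.3],
  [0,0,0,0,0,0,-0.3],
  [0,0,0,0,0,1,-0.3],
  [0,0,0,0,0,1,-0.3],
  [0,0,-0.5,0,0,1,-1],
  [0,0,-1,-0.5,-1,0.5,-1],
  [0,0,-1,-0.5,-1,0,-1],
  [0,0,-1,-0.5,-1,0,-1],
])

```text
t: 40.88
position: [559.6, 66.6, 184.9]
ee_rot: [0.551, 0.443, -0.551, 0.443]
force: [0.0, -0.8, -0.4]
grip_width: 85.6
```

Emit:
drive_tool([
  [0,0,-1,-0.5,-1,0,-1],
  [0,0,-1,-0.5,-1,0,-1],
  [0,0,-1,-0.5,-1,0,-1],
  [0,0,-1,-0.5,-1,0,-1],
  [0,0,0,-0.5,-1,0,-1],
  [0,0,0,-0.5,-1,0,-1],
  [0,0,0,-0.5,-1,0,-1],
  [0,0,0,-0.5,-1,0,-1],
])

```text
t: 41.88
position: [458.7, -134.3, 184.6]
ee_rot: [0.62, 0.34, -0.62, 0.341]
force: [-0.0, 0.8, 0.4]
grip_width: 85.6
```

Run:
```python
from h import *
from rig import snapshot
S,M=st()
for n in("top","side"):
    s=snapshot(n); np.savez(f"{n}16.npz",**s)
    print(n); objs(s)
    cv2.imwrite(f"pics/{n}16.png",s["color"][:,:,::-1])
```

```text
t 41.88 pos [ 458.7 -134.3  184.6] q [ 0.37  0.26 -0.24  1.97  0.08  0.92 -0.47] F [-0.   0.8  0.4] M [0.004 0.004 0.035] w 85.6 
 toolx [ 0. -0. -1.] jaw [ 0.844 -0.536  0.   ] jawang -32.4
top
[253. 128.] z 159.2 n 34 [789.2 -22.6] [21.  19.8] 25.6
[395. 134.] z 69.2 n 94 [ 796.1 -463.6] [  9.  121.4] 1.6
[318. 136.] z 30.1 n 235 [ 768.5 -244.9] [154.6  25.2] 81.4
[423. 171.] z 63.9 n 596 [ 658.3 -526. ] [142.9  68.9] 1.5
[180. 206.] z 124.5 n 12 [593.  127.6] [16.4 42.5] 68.5
[312. 222.] z 303.7 n 56 [ 506.9 -166.7] [23.2 17.8] 56.3
[274. 253.] z 303.8 n 21 [406.5 -95.7] [15.5 10. ] 9.2
[366. 252.] z 29.2 n 176 [ 419.9 -358.5] [92.9 77.2] 1.9
side
[318. 127.] z 387.1 n 96 [ 452.2 -111.6] [84.3 45. ] 9.2
[261. 117.] z 67.7 n 35 [ 795.1 -463.2] [  9.6 141.4] 0.3
[225. 162.] z 150.6 n 25 [786.3 -14.9] [20.8 16.2] 23.1
[320. 193.] z 36.6 n 164 [417.5 -72.9] [63.2 60.2] 10.7
[258. 231.] z 111.0 n 473 [547.8 191.9] [ 98.4 132.6] 23.2
```

View pics/side16.png

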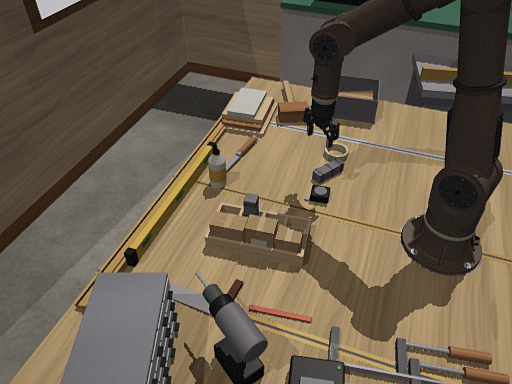

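View pics/top16.png

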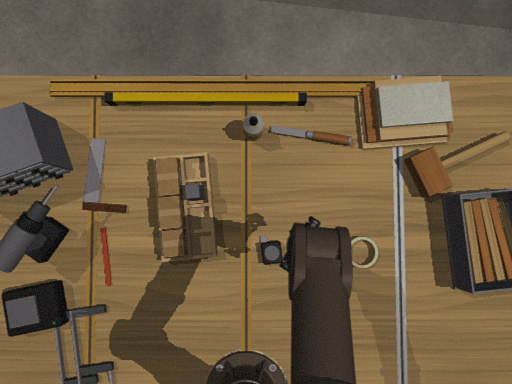

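Emit:
drive_tool([
  [0,0,0,-0.4,-0.8,0,-1],
  [0,0,0,-0.4,-0.8,0,-1],
  [0,0,0,-0.4,-0.8,-0.6,-1],
  [0,0,0,-0.33,-0.76,-1,-1],
  [0,0,0,0,0,-1,-1],
  [0,0,0,0,0,-1,-1],
  [0,0,0,0,0,-1,-1],
  [0,0,0,0,0,-1,-1],
])

```text
t: 42.98
position: [421.6, -211.7, 43.9]
ee_rot: [0.62, 0.341, -0.619, 0.341]
force: [1.0, 0.6, -0.2]
grip_width: 85.4
```

Emit:
drive_tool([
  [0,0,0,0,0,-1,-1],
  [0,0,0,0,0,-0.4,-1],
  [0,0,0,0,0,0,-1],
])

```text
t: 43.35
position: [421.3, -211.6, 9.4]
ee_rot: [-0.619, -0.342, 0.619, -0.341]
force: [1.2, -1.0, 0.0]
grip_width: 85.4
```

```bash
python3 -c "
from h import *
st()"
```

```text
t 43.35 pos [ 421.3 -211.6    9.4] q [ 0.46  0.52 -0.15  2.15  0.16  0.48 -0.37] F [ 1.2 -1.   0. ] M [-0.025 -0.005  0.059] w 85.4 
 toolx [-0.001  0.    -1.   ] jaw [ 0.845 -0.534 -0.001] jawang -32.3
```

Emit:
drive_tool([
  [0,0,0,-0.04,-0.07,0,-1],
  [0,0,0,0,0,0,1],
  [0,0,0,0,0,0,1],
  [0,0,0,0,0,0,1],
  [0,0,0,0,0,0.5,1],
  [0,0,0,0,0,0.6,1],
  [0,0,0,0,0,0,1],
  [0,0,0,0,0,0,1],
], force=60)

```text
t: 44.35
position: [420.4, -213.6, 37.2]
ee_rot: [0.619, 0.341, -0.619, 0.342]
force: [0.1, -0.8, -5.5]
grip_width: 39.5
```

Run:
```python
from h import *
from rig import snapshot
for i in range(3):
    S,M=st(); s=snapshot("side")
```

```text
t 44.35 pos [ 420.4 -213.6   37.2] q [ 0.48  0.47 -0.16  2.13  0.14  0.55 -0.35] F [ 0.1 -0.8 -5.5] M [-0.157  0.133  0.03 ] w 39.5 
 toolx [ 0. -0. -1.] jaw [ 0.846 -0.534  0.   ] jawang -32.3
t 44.4 pos [ 420.2 -213.5   37. ] q [ 0.48  0.47 -0.16  2.13  0.14  0.55 -0.35] F [ 0.3  0.2 -5.7] M [-0.162  0.096  0.033] w 39.0 
 toolx [-0.  0. -1.] jaw [ 0.846 -0.534 -0.   ] jawang -32.3
t 44.45 pos [ 420.1 -213.4   36.8] q [ 0.48  0.47 -0.16  2.13  0.14  0.55 -0.35] F [ 1.4 -0.7 -5. ] M [-0.174  0.086  0.014] w 38.9 
 toolx [-0.001  0.    -1.   ] jaw [ 0.846 -0.534 -0.001] jawang -32.3
```

Emit:
drive_tool([
  [0,0,0,0,0,-0.6,1],
  [0,0,0,0,0,-0.5,1],
  [0,0,0,0,0,0,1],
  [0,0,0,0,0,0,-0.3],
  [0,0,0,0,0,0,-0.3],
  [0,0,0,-0.46,-0.73,0,-0.3],
  [0,0,0,-0.46,-0.73,0,-0.3],
  [0,0,0,0,0,0,-0.3],
])

```text
t: 45.5
position: [396.7, -251.4, 9.6]
ee_rot: [-0.62, -0.34, 0.62, -0.341]
force: [-0.3, -0.2, -0.0]
grip_width: 55.4
```

```bash
python3 -c "
from h import *
st()"
```

```text
t 45.5 pos [ 396.7 -251.4    9.6] q [ 0.57  0.52 -0.15  2.15  0.17  0.48 -0.28] F [-0.3 -0.2 -0. ] M [ 0.026 -0.037 -0.018] w 55.4 
 toolx [-0.    -0.001 -1.   ] jaw [ 0.844 -0.536  0.   ] jawang -32.4
```

Emit:
drive_tool([
  [0,0,0,0,0,0,1],
  [0,0,0,0,0,0,1],
  [0,0,0,0,0,0,1],
  [0,0,0,0.1,0.16,0.53,1],
  [0,0,0,0.13,0.21,0.5,1],
  [0,0,0,0.17,0.26,0.47,1],
  [0,0,0,0.2,0.32,0.42,1],
], force=20)

```text
t: 46.38
position: [412.8, -225.7, 58.6]
ee_rot: [0.619, 0.341, -0.619, 0.342]
force: [-0.1, -0.5, -4.3]
grip_width: 39.7
```

Emit:
drive_tool([
  [0,0,0,0.23,0.36,0.33,1],
  [0,0,0,0.25,0.4,0.28,1],
  [0,0,0,0.28,0.44,0.25,1],
  [0,0,0,0.29,0.46,0.18,1],
  [0,0,0,0,0,0,1],
])

```text
t: 47.0
position: [439.7, -183.4, 83.8]
ee_rot: [0.619, 0.342, -0.618, 0.342]
force: [-0.2, 0.2, -5.0]
grip_width: 39.5
```

```bash
python3 tf.py "(.534,.846)" pics/s17.png
```

```text
t 47.05 pos [ 439.  -184.2   83.5] q [ 0.44  0.4  -0.19  2.08  0.12  0.67 -0.4 ] F [ 0.2 -0.8 -4.6] M [-0.197  0.103  0.035] w 39.7 
 toolx [-0.  0. -1.] jaw [ 0.846 -0.532 -0.   ] jawang -32.2
32 22 [69. 78. 83.]; 40 21 [64. 71. 77.]; 48 25 [55. 63. 69.]; 56 20 [49. 54. 59.]; 64 22 [38. 46. 50.]; 72 22 [30. 38. 45.]; 80 18 [21. 31. 38.]; 88 27 [17. 23. 30.]; 96 23 [ 7. 14. 21.]; 104 20 [-0.  4. 11.]; 112 20 [-11.  -3.   4.];
```

View pics/s17.png

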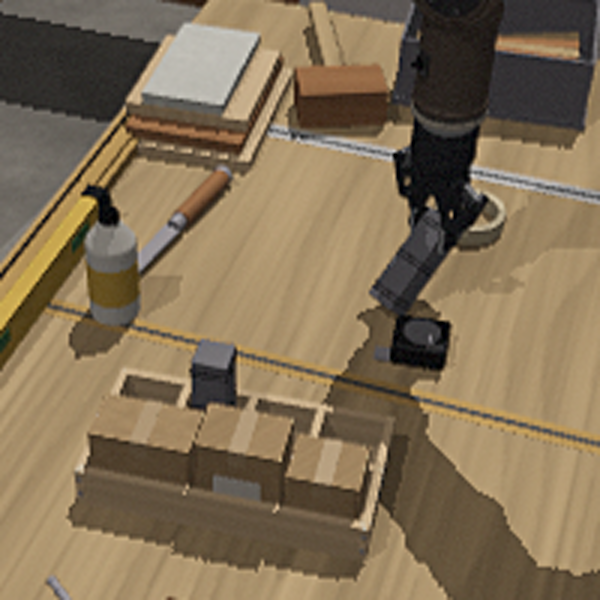

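Emit:
drive_tool([
  [0,0,0,0,0,-0.4,1],
  [0,0,0,0.28,0.44,0.21,1],
  [0,0,0,0.29,0.46,0.17,1],
  [0,0,0,0.3,0.48,0.11,1],
  [0,0,0,0.31,0.49,0.04,1],
  [0,0,0,0.31,0.49,-0.02,1],
  [0,0,0,0,0,0,1],
])

```text
t: 47.92
position: [476.7, -124.2, 86.2]
ee_rot: [0.619, 0.342, -0.619, 0.342]
force: [-0.4, 0.3, -4.3]
grip_width: 39.5
```

```bash
python3 tf.py "(.534,.846)" pics/s18.png
```

```text
t 47.98 pos [ 476.1 -125.2   86.1] q [ 0.3   0.42 -0.2   2.04  0.12  0.69 -0.54] F [-0.3  0.2 -4.8] M [-0.232  0.13  -0.068] w 39.5 
 toolx [-0.  0. -1.] jaw [ 0.846 -0.533 -0.   ] jawang -32.2
32 7 [74. 75. 81.]; 40 20 [67. 74. 80.]; 48 25 [59. 64. 73.]; 56 23 [49. 57. 63.]; 64 23 [42. 49. 55.]; 72 20 [34. 40. 46.]; 80 27 [26. 33. 41.]; 88 22 [18. 24. 32.]; 96 26 [10. 16. 24.]; 104 21 [ 2.  7. 14.]; 112 13 [-3.  1.  6.]; 120 14 [-11.  -4.   5.];
```

View pics/s18.png

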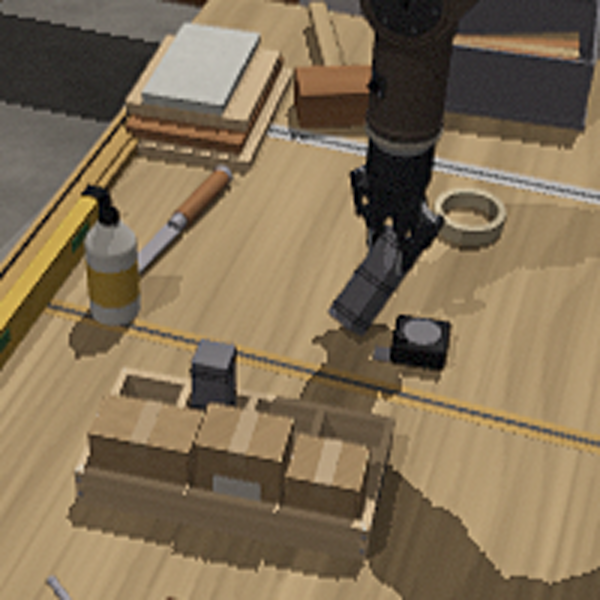

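Emit:
drive_tool([
  [-0.84,0.53,0,0,0,0.2,1],
  [-0.84,0.53,0,0,0,0.2,1],
  [-0.84,0.53,0,0,0,0.2,1],
  [-0.84,0.53,0,0,0,0.1,1],
  [-0.84,0.53,0,0,0,0.1,1],
  [-0.84,0.53,0,0,0,0.1,1],
  [-0.84,0.53,0,0,0,0.1,1],
  [0,0,0,0,0,0,1],
], force=30)

```text
t: 48.98
position: [476.5, -124.4, 110.2]
ee_rot: [-0.406, -0.225, 0.775, -0.428]
force: [-0.5, -0.5, -4.9]
grip_width: 39.4
```

```bash
python3 tf.py "(.534,.846)" pics/s19.png
```

```text
t 49.02 pos [ 476.2 -125.4  110.7] q [-0.18  0.59 -0.    1.85  0.47  1.19 -1.03] F [-0.2 -0.4 -5.3] M [ 0.961 -0.628 -0.043] w 39.4 
 toolx [-0.304 -0.481 -0.822] jaw [ 0.846 -0.533 -0.001] jawang -32.2
24 9 [34. 36. 39.]; 32 11 [33. 35. 36.]; 40 14 [30. 33. 37.]; 48 10 [30. 33. 35.]; 56 13 [28. 31. 34.]; 64 8 [26. 30. 35.]; 72 11 [27. 30. 31.]; 80 16 [26. 28. 30.]; 88 13 [23. 25. 28.]; 96 13 [20. 24. 26.]; 104 10 [20. 23. 25.]; 112 12 [18. 22. 25.]; 144 23 [-21. -11.   0.];
```

View pics/s19.png

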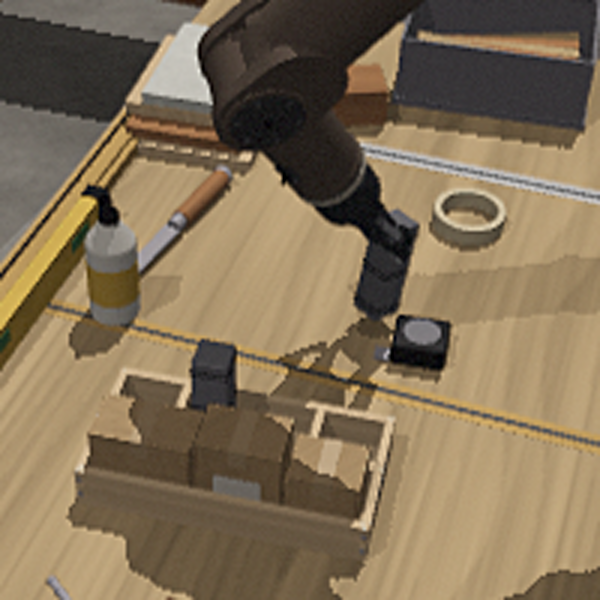

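Emit:
drive_tool([
  [-0.84,0.53,0,0,0,0,1],
  [-0.7,0.44,0,0,0,0,1],
  [0,0,0,0,0,-0.3,1],
  [0,0,0,0,0,0,1],
])

```text
t: 49.52
position: [475.4, -126.6, 103.5]
ee_rot: [-0.344, -0.189, 0.806, -0.443]
force: [-0.7, -0.9, -5.3]
grip_width: 39.6
```

```bash
python3 tf.py "(.534,.846)" pics/s20.png
```

```text
t 49.58 pos [ 475.5 -126.8  104. ] q [-0.25  0.68  0.03  1.8   0.52  1.29 -1.09] F [ 0.2 -0.1 -4.4] M [ 1.291 -0.735 -0.019] w 39.6 
 toolx [-0.37  -0.585 -0.722] jaw [ 0.845 -0.535  0.   ] jawang -32.4
16 7 [19. 23. 24.]; 24 16 [19. 22. 25.]; 32 8 [21. 22. 25.]; 40 8 [19. 23. 25.]; 48 9 [19. 21. 24.]; 56 12 [19. 23. 26.]; 64 10 [20. 23. 24.]; 72 15 [18. 22. 25.]; 80 7 [19. 21. 24.]; 88 8 [17. 21. 23.]; 96 7 [22. 23. 25.]; 136 42 [-17.  -2.  14.]; 144 4 [-1.  3.  8.];
```

Emit:
drive_tool([
  [0,0,0,0,0,-0.2,1],
  [0,0,0,0,0,-0.16,1],
  [0,0,0,0,0,0,1],
])

```text
t: 49.95
position: [475.8, -125.9, 94.6]
ee_rot: [-0.343, -0.189, 0.806, -0.444]
force: [0.5, -0.0, -5.4]
grip_width: 39.7
```

```bash
python3 tf.py "(.534,.846)" pics/s21.png
```

```text
t 50.0 pos [ 475.9 -125.8   94.7] q [-0.25  0.7   0.03  1.8   0.52  1.28 -1.1 ] F [-0.   0.5 -5. ] M [ 1.264 -0.813 -0.048] w 39.8 
 toolx [-0.37  -0.586 -0.721] jaw [ 0.846 -0.534 -0.   ] jawang -32.3
0 4 [19. 21. 99.]; 8 7 [19. 22. 24.]; 16 9 [18. 22. 26.]; 24 8 [19. 23. 24.]; 32 9 [20. 22. 24.]; 40 10 [18. 22. 24.]; 48 12 [18. 21. 24.]; 56 10 [20. 21. 24.]; 64 11 [19. 21. 26.]; 72 11 [18. 20. 23.]; 80 7 [18. 22. 22.]; 88 4 [20. 21. 22.]; 128 42 [-15.  -1.  13.]; 136 4 [-11.  -2.   5.];
```

Very close to the bench; small steps down.

Emit:
drive_tool([
  [0,0,0,0,0,-0.08,1],
  [0,0,0,0,0,-0.04,1],
])

```text
t: 50.25
position: [476.0, -125.7, 91.7]
ee_rot: [-0.343, -0.189, 0.806, -0.444]
force: [0.3, -0.2, -4.6]
grip_width: 39.5
```

```bash
python3 -c "
from h import *
st()"
```

```text
t 50.25 pos [ 476.  -125.7   91.7] q [-0.25  0.7   0.03  1.8   0.52  1.27 -1.1 ] F [ 0.3 -0.2 -4.6] M [ 1.321 -0.809 -0.025] w 39.5 
 toolx [-0.37  -0.586 -0.721] jaw [ 0.846 -0.534  0.   ] jawang -32.2
```

Emit:
drive_tool([
  [0,0,0,0,0,-0.08,1],
  [0,0,0,0,0,-0.04,1],
  [0,0,0,0,0,0,1],
])

```text
t: 50.62
position: [476.2, -125.6, 91.0]
ee_rot: [-0.343, -0.188, 0.806, -0.445]
force: [-0.6, 5.9, 17.5]
grip_width: 39.8
```

```bash
python3 -c "
from h import *
st()"
```

```text
t 50.62 pos [ 476.2 -125.6   91. ] q [-0.25  0.7   0.03  1.8   0.52  1.27 -1.11] F [-0.6  5.9 17.5] M [-0.291  1.36  -0.708] w 39.8 
 toolx [-0.37  -0.587 -0.72 ] jaw [ 0.846 -0.534  0.001] jawang -32.2
```

Emit:
drive_tool([
  [0,0,0,0,0,0.08,1],
  [0,0,0,0,0,0,-0.3],
  [0,0,0,0,0,0,-0.3],
  [0,0,0,0,0,0,-1],
  [0,0,0,0.37,0.58,0.72,-1],
  [0,0,0,0.37,0.58,0.72,-1],
  [0,0,0,0.37,0.58,0.72,-1],
  [0,0,0,0.37,0.58,0.72,-1],
])

```text
t: 51.62
position: [513.1, -67.4, 163.4]
ee_rot: [-0.343, -0.189, 0.806, -0.444]
force: [0.9, 0.7, -0.2]
grip_width: 85.7
```

Emit:
drive_tool([
  [0.84,-0.53,0,0,0,0.5,-1],
  [0.84,-0.53,0,0,0,0.3,-1],
  [0.84,-0.53,0,0,0,0,-1],
  [0.84,-0.53,0,0,0,0,-1],
  [0.84,-0.53,0,0,0,0,-1],
  [0.84,-0.53,0,0,0,0,-1],
  [0.84,-0.53,0,0,0,0,-1],
  [0.84,-0.53,0,0,0,0,-1],
])

```text
t: 52.62
position: [512.9, -68.0, 183.0]
ee_rot: [-0.597, -0.329, 0.64, -0.353]
force: [-0.4, -0.8, -0.8]
grip_width: 85.6
```

Run:
```python
from h import *
from rig import snapshot
S,M=st()
for n in("top","side"):
    s=snapshot(n); np.savez(f"{n}22.npz",**s); W=cloud(s)
    P=W[(W[...,2]>118)&(W[...,2]<142)&(abs(W[...,0]-480)<80)&(abs(W[...,1]+125)<70)]
    if len(P)>5: print(n,len(P),cv2.minAreaRect(P[:,:2].astype(np.float32)),np.median(P[:,2]))
    cv2.imwrite(f"pics/{n}22.png",s["color"][:,:,::-1])
```

```text
t 52.62 pos [512.9 -68.  183. ] q [ 0.08  0.33 -0.11  1.86  0.11  0.99 -0.66] F [-0.4 -0.8 -0.8] M [ 0.037 -0.023 -0.009] w 85.6 
 toolx [-0.037 -0.059 -0.998] jaw [ 0.846 -0.534  0.001] jawang -32.3
side 102 ((476.1763000488281, -118.92681121826172), (40.627906799316406, 41.45906448364258), 55.973995208740234) 127.91029785309075
```

View pics/side22.png

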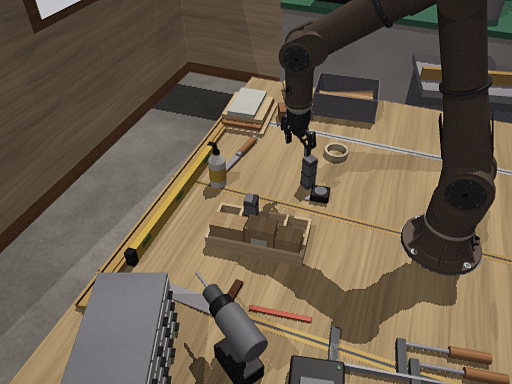

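View pics/top22.png

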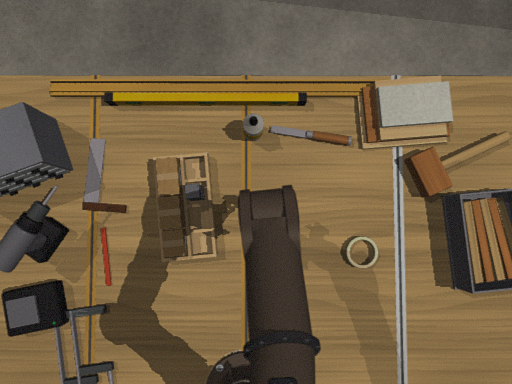

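Emit:
drive_tool([
  [0.7,-0.45,0,-0.5,-0.75,0,-1],
  [0,0,0,-0.5,-0.75,0,-1],
  [0,0,0,-0.48,-0.74,0,-1],
  [0,0,0,0,0,0,-1],
])

```text
t: 53.22
position: [475.2, -124.7, 182.7]
ee_rot: [-0.619, -0.341, 0.62, -0.341]
force: [-0.1, 0.4, -0.4]
grip_width: 85.4
```

```bash
python3 tf.py "(.534,.846)" pics/s23.png
```

```text
t 53.27 pos [ 476.  -123.5  182.7] q [ 0.23  0.28 -0.11  1.95  0.04  0.92 -0.46] F [ 0.   1.3 -0.4] M [-0.012  0.018 -0.   ] w 85.0 
 toolx [-0.    -0.001 -1.   ] jaw [ 0.845 -0.534  0.   ] jawang -32.3
8 12 [19. 21. 23.]; 16 8 [20. 21. 22.]; 24 9 [19. 20. 24.]; 32 12 [18. 21. 23.]; 40 9 [18. 21. 25.]; 48 11 [19. 21. 25.]; 56 11 [19. 21. 24.]; 64 7 [18. 21. 23.]; 72 11 [19. 21. 25.]; 80 9 [19. 21. 23.]; 88 14 [18. 22. 24.]; 96 11 [17. 22. 24.]; 104 9 [20. 20. 23.]; 112 9 [19. 20. 23.]; 120 27 [-15.  17.  22.]; 128 44 [-14.   6.  20.];
```

View pics/s23.png

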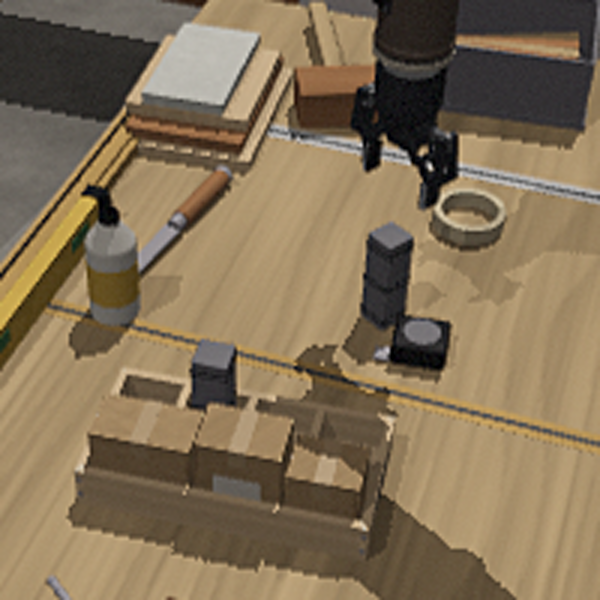

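Emit:
drive_tool([
  [0,0,0,-0.04,-0.07,-0.8,-1],
  [0,0,0,0,0,-1,-1],
  [0,0,0,0,0,-1,-1],
  [0,0,0,0,0,-0.95,-1],
  [0,0,0,0,0,0,1],
  [0,0,0,0,0,0,1],
  [0,0,0,0,0,0,1],
  [0,0,0,0,0,0,1],
], force=80)

```text
t: 54.28
position: [476.1, -125.4, 90.2]
ee_rot: [0.62, 0.341, -0.618, 0.342]
force: [0.7, 1.2, 7.6]
grip_width: 39.4
```

Emit:
drive_tool([
  [0,0,0,0,0,0.5,1],
  [0,0,0,0,0,1,1],
  [0,0,0,0,0,1,1],
  [0,0,0,0,0,0.3,1],
  [0,0,0,0,0,0,1],
])

```text
t: 54.9
position: [474.8, -125.6, 159.2]
ee_rot: [0.62, 0.341, -0.619, 0.342]
force: [1.0, -1.1, -6.0]
grip_width: 38.9
```

```bash
python3 tf.py "(.534,.846)" pics/s24.png
```

```text
t 54.95 pos [ 474.4 -125.5  158.6] q [ 0.24  0.31 -0.11  1.98  0.04  0.86 -0.46] F [-0.3  0.9 -5.2] M [-0.036  0.012 -0.019] w 39.2 
 toolx [ 0.  0. -1.] jaw [ 0.846 -0.534 -0.   ] jawang -32.3
72 12 [18. 23. 25.]; 80 10 [19. 22. 24.]; 88 13 [19. 22. 25.]; 96 8 [20. 22. 24.]; 104 10 [19. 22. 24.]; 112 11 [20. 22. 24.]; 120 10 [19. 22. 24.]; 128 9 [20. 24. 25.]; 136 11 [20. 22. 23.]; 144 11 [20. 22. 24.];
```

Emit:
drive_tool([
  [0,0,0,-0.1,0.9,0.1,1],
  [0,0,1,-0.1,0.9,0,1],
  [0,0,1,-0.1,0.9,0,1],
  [0,0,1,-0.1,0.9,0,1],
  [0,0,1,-0.1,0.9,0,1],
  [0,0,1,-0.1,0.9,0,1],
  [0,0,1,-0.1,0.9,0,1],
  [0,0,1,-0.1,0.9,0,1],
])

```text
t: 55.95
position: [454.8, 56.0, 161.6]
ee_rot: [0.487, 0.513, -0.486, 0.513]
force: [-0.0, 0.1, -4.9]
grip_width: 38.9
```

Emit:
drive_tool([
  [0,0,0.5,-0.1,0.9,0,1],
  [0,0,0,-0.1,0.9,0,1],
  [0,0,0,-0.06,0.9,0,1],
  [0,0,0,0,0.4,0,1],
  [0,0,0,0,0,0,1],
])

```text
t: 56.58
position: [448.4, 132.6, 161.5]
ee_rot: [0.476, 0.523, -0.476, 0.523]
force: [0.8, -0.1, -5.7]
grip_width: 39.2
```

```bash
python3 tf.py "(-.094,.996)" pics/s25.png
```

```text
t 56.62 pos [448.4 131.7 161.4] q [-0.1   0.29 -0.36  2.01  0.13  0.86 -0.45] F [ 0.1 -1.1 -6.2] M [-0.083  0.009 -0.026] w 39.2 
 toolx [ 0. -0. -1.] jaw [0.996 0.092 0.   ] jawang 5.3
72 16 [22. 24. 26.]; 80 16 [21. 23. 26.]; 88 16 [21. 25. 27.]; 96 20 [21. 24. 25.]; 104 21 [21. 24. 27.]; 112 13 [22. 23. 26.]; 120 19 [22. 25. 28.]; 128 17 [21. 24. 26.]; 136 20 [23. 24. 27.]; 144 12 [22. 24. 26.];
```

View pics/s25.png

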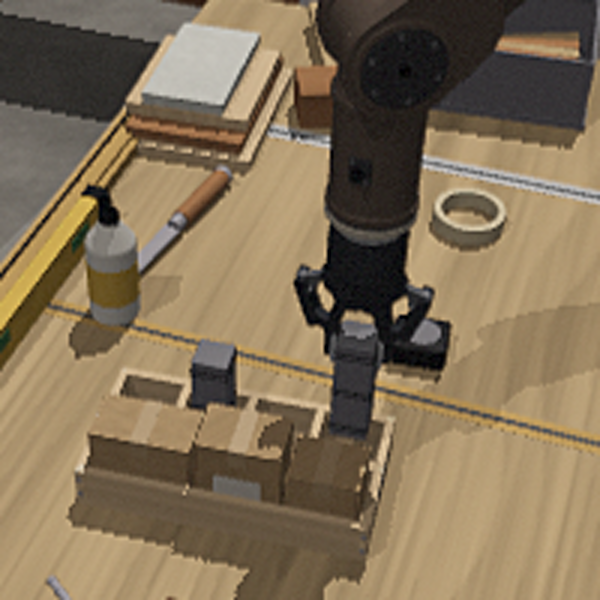

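Emit:
drive_tool([
  [0,0,0,0,0,-0.5,1],
  [0,0,0,0,0,-0.6,1],
  [0,0,0,0,0,-0.5,1],
  [0,0,0,0,0,-0.5,1],
  [0,0,0,0,0,-0.2,1],
  [0,0,0,0,0,-0.1,1],
  [0,0,0,0,0,0,1],
])

```text
t: 57.5
position: [448.6, 132.1, 101.7]
ee_rot: [0.477, 0.522, -0.476, 0.522]
force: [0.6, 0.3, -4.8]
grip_width: 39.1
```

```bash
python3 -c "
from h import *
st()"
```

```text
t 57.5 pos [448.6 132.1 101.7] q [-0.13  0.37 -0.34  2.08  0.19  0.72 -0.5 ] F [ 0.6  0.3 -4.8] M [ 0.026 -0.044 -0.01 ] w 39.1 
 toolx [ 0.001  0.001 -1.   ] jaw [0.996 0.091 0.001] jawang 5.2
```

Emit:
drive_tool([
  [0,0,0,0,0,-0.1,1],
  [0,0,0,0,0,-0.06,1],
  [0,0,0,0,0,0,1],
])

```text
t: 57.88
position: [449.0, 132.2, 99.2]
ee_rot: [0.477, 0.522, -0.476, 0.523]
force: [-3.6, -3.2, 17.3]
grip_width: 39.1
```

```bash
python3 -c "
from h import *
st()"
```

```text
t 57.88 pos [449.  132.2  99.2] q [-0.13  0.38 -0.34  2.08  0.19  0.71 -0.5 ] F [-3.6 -3.2 17.3] M [-0.497  1.676  0.012] w 39.1 
 toolx [ 0.002  0.    -1.   ] jaw [0.996 0.091 0.002] jawang 5.2
```

Emit:
drive_tool([
  [0,0,0,0,0,0.03,-0.3],
  [0,0,0,0,0,0,-0.3],
  [0,0,0,0,0,1,-0.3],
  [0,0,0,0,0,1,-0.3],
  [0,0,0,0,0,1,-1],
  [0,0,0,0,-0.5,1,-1],
  [0,0,0,0,-1,1,-1],
  [0,0,0,0,-1,0.5,-1],
])

```text
t: 58.88
position: [449.0, 69.1, 237.2]
ee_rot: [0.477, 0.522, -0.476, 0.523]
force: [-0.3, -0.2, 0.4]
grip_width: 85.9
```

Emit:
drive_tool([
  [0,0,0,0,-1,0,-1],
  [0,0,0,0,-1,0,-1],
  [0,0,0,0,-1,0,-1],
  [0,0,0,0,-1,0,-1],
  [0,0,0,0,-1,0,-1],
  [0,0,0,0,-1,0,-1],
  [0,0,0,0,-1,0,-1],
  [0,0,0,0,-1,0,-1],
])

```text
t: 59.88
position: [448.5, -131.3, 235.9]
ee_rot: [0.477, 0.522, -0.476, 0.523]
force: [-0.2, -0.0, 0.2]
grip_width: 85.6
```

Emit:
drive_tool([
  [0,0,0,0,-1,0,-1],
  [0,0,0,0,-1,0,-1],
  [0,0,0,0,-1,0,-1],
  [0,0,0,0,-1,0,-1],
  [0,0,0,0,-1,0,-1],
  [0,0,0,0,-1,0,-1],
  [0,0,0,0,-1,0,-1],
  [0,0,0,0,0,0,-1],
])

```text
t: 60.88
position: [448.0, -307.6, 235.6]
ee_rot: [0.477, 0.521, -0.477, 0.522]
force: [1.4, 0.4, -0.4]
grip_width: 85.3
```

Run:
```python
from h import *
from rig import snapshot
S,M=st()
for n in("top","side"):
    s=snapshot(n); np.savez(f"{n}26.npz",**s); W=cloud(s)
    print(n); objs(s)
    for nm,x,y,lo,hi in (("tubeP",597,143,125,148),("tubeQ",448,130,125,148),("A",640,224,88,101),("B",537,214,103,116),("C",450,206,82,95)):
        P=W[(W[...,2]>lo)&(W[...,2]<hi)&(abs(W[...,0]-x)<(34 if 'tube' in nm else 46))&(abs(W[...,1]-y)<36)]
        r=cv2.minAreaRect(P[:,:2].astype(np.float32)); print(nm,len(P),np.median(P[:,2]).round(1),np.round(r[0],1),np.round(r[1],1),round(r[2],1))
    c=(slice(140,275),slice(140,300)) if n=="top" else (slice(170,280),slice(190,330))
    cv2.imwrite(f"pics/{n}26z.png",cv2.resize(s["color"][c][:,:,::-1],None,fx=4,fy=4,interpolation=cv2.INTER_CUBIC))
    cv2.imwrite(f"pics/{n}26.png",s["color"][:,:,::-1])
```

```text
t 60.88 pos [ 448.  -307.6  235.6] q [ 0.56  0.3  -0.07  1.76  0.03  1.08  0.57] F [ 1.4  0.4 -0.4] M [ 0.005 -0.046  0.003] w 85.3 
 toolx [ 0. -0. -1.] jaw [0.996 0.088 0.   ] jawang 5.1
top
[253. 128.] z 157.7 n 41 [788.2 -23.8] [22.  19.9] 89.9
[395. 134.] z 69.6 n 83 [ 799.3 -465.1] [  9.8 127. ] 4.3
[317. 136.] z 30.3 n 223 [ 766.3 -254.8] [132.5  25.1] 81.5
[423. 171.] z 64.1 n 603 [ 658.7 -525.1] [143.2  69.8] 0.2
[181. 208.] z 138.2 n 425 [522.4 139.4] [188.1  40.4] 5.0
[368. 246.] z 388.1 n 48 [ 452.3 -281.5] [21.1 66.2] 78.0
[271. 252.] z 39.0 n 271 [418.8 -78.2] [63.3 57.8] 7.4
tubeP 219 138.3 [595.9 145.7] [40.5 40.7] 4.9
tubeQ 224 138.4 [448.6 132.8] [39.9 40.6] 5.0
A 675 93.7 [639.6 222.2] [93.8 60.9] 4.7
B 680 108.7 [537.9 213.4] [89.9 60.7] 5.8
C 572 88.5 [450.3 205.7] [76.1 61.4] 5.1
side
[337.  84.] z 393.0 n 73 [ 444.7 -281.1] [74.2 34.1] 4.0
[261. 118.] z 66.0 n 27 [ 798.3 -471.5] [  9.2 148.1] 3.3
[292. 112.] z 61.5 n 177 [ 656.9 -522.9] [ 72.2 148.1] 88.8
[246. 146.] z 28.6 n 86 [ 764.4 -251.3] [139.6  24.5] 81.2
[336. 150.] z 26.9 n 112 [ 418.3 -345.7] [90.7 94.4] 33.6
[218. 168.] z 153.9 n 27 [786.5 -15.7] [21.3 15.3] 28.0
[320. 193.] z 37.3 n 155 [417.  -72.3] [63.1 61.6] 10.4
[260. 230.] z 133.8 n 253 [521.5 143. ] [187.8  45.3] 4.6
tubeP 152 136.8 [595.  148.9] [40.4 45.5] 4.2
tubeQ 157 137.6 [448.2 138.3] [41.8 40.9] 9.2
A 448 93.1 [639.8 225.9] [94.2 64. ] 3.9
B 455 108.0 [537.4 217.2] [89.7 63. ] 4.0
C 414 88.1 [453.2 209.1] [84.7 64.5] 2.4
```

View pics/top26z.png

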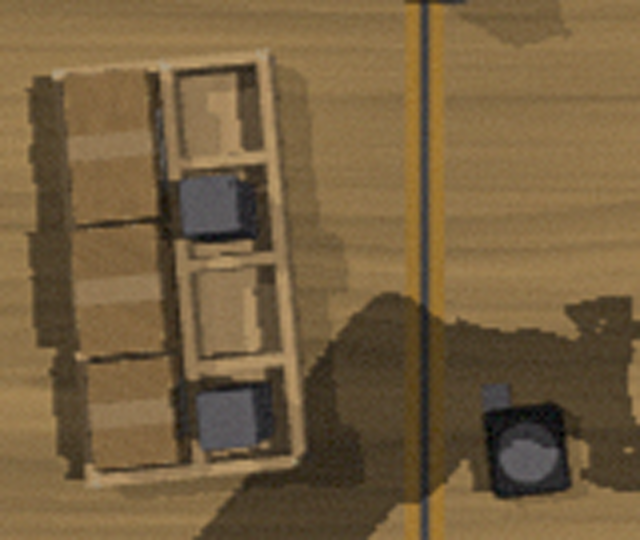

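View pics/side26z.png

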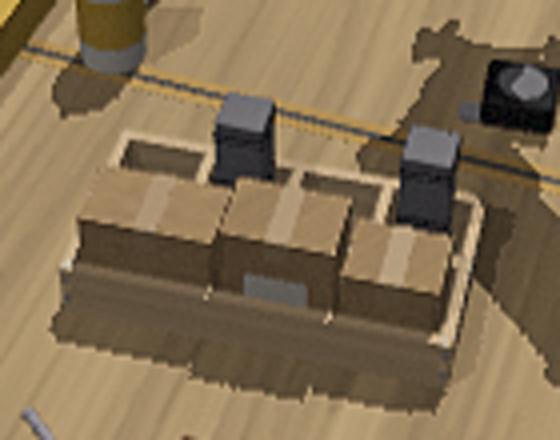

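View pics/top26.png

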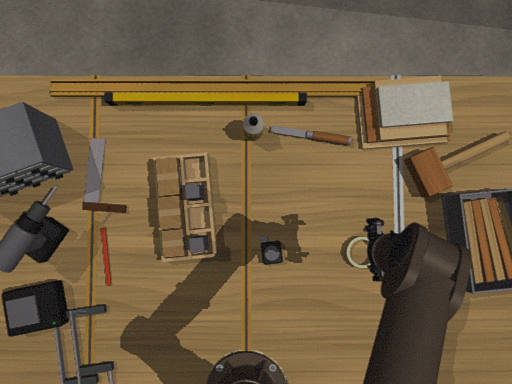

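View pics/side26.png

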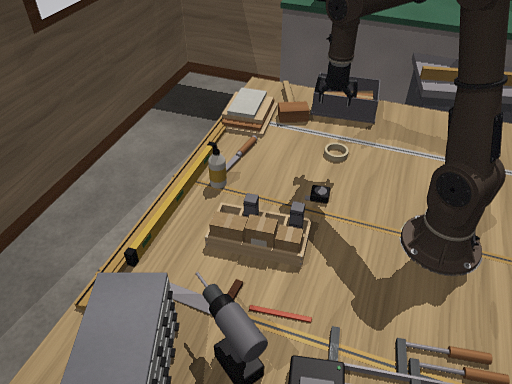

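```bash
python3 -c "
from rig import workorder
print(workorder.job_done())"
```

```text
the job is handed in; nothing more can be done
None
```

I packed the box and handed the job in at about 61 s of the 210 s allowed; no verdict was reported back.

**Cartons:** A, B and C stand side by side in the bay. Their measured tops of 93.7, 108.7 and 88.5 mm fit the 94, 109 and 89 mm expected on the bay floor.

**Tubes:** I found only two on the bench; no third showed in either view. I lifted each by the middle and read the wrist moment, which put the balance points about 28 mm and 37 mm from the middle. Each was then stood on its heavy end and set in its own cell (2 and 4). Their tops measure about 138 mm and are square to the box, against 139 mm expected when standing on the cell floor.

**Other things on the bench:** the tape measure, masking tape, glue bottle and chisel measured in place to within a few mm. The try square and pencil I only checked by eye, and they look unmoved.

**Checks that disagreed or went wrong:**
- The side camera read about 4–5 mm further towards +y than the top camera. I checked this against a carton in the gripper and used the top camera.
- Tipping the second tube up against the bench stalled at about 45°. I tilted the gripper to finish, set the tube standing on the bench and took a fresh grip before placing it.
- The weight sense rests on the moment reading; I did no separate drop test. The moment direction matched each tube's axis.

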